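# Tip a freezing cassette out of the transfer trough and scan its spine

### The arm

A 7-joint arm with a two-finger parallel gripper is mounted at the origin on the work surface. World frame = base frame: x ahead of the robot, y to its left, z up, the work surface at z = 0. Lengths are in m, angles in degrees, forces in N, time in s.
With the tool pointing down it reaches from about 0.4 to 0.85 m from the base axis. Payload 10.4 kg.
Tool frame: the origin (TCP) lies midway between the tips of the shut fingers; the grasp point (between the pads) lies 19 mm behind it; z points along the fingers, y is the direction in which the jaws open and shut (so a half turn about z gives the same grasp; the last joint's range is limited). The gripper opens to 87 mm and grips with 3 to 60 N. Pads are 19 mm wide; open, the fingers measure 117 mm over their backs; the gripper's body (75 mm by 190 mm) begins 51 mm behind the grasp point.
Start: joints at [-70.68, 19.034, -3.707, 83.658, 1.238, 77.344, -5.071], TCP at [0.22, 0.585, 0.201] pointing down, gripper open.
Joint ranges: [-148.97, 148.97], [-28.65, 121.19], [-84.17, 76.75], [9.2, 138.47], [-72.65, 252.65], [3.7, 117.97], [-149.18, 149.18]. Speed limits (degrees/s): [127.2, 127.2, 159.86, 159.86, 180, 180, 180].

### API

Orientations are given as a 3x3 rotation matrix whose columns are the frame's x, y, z axes.
In Python, from cell import r, cams gives the robot as it stands.
- The arm moves only by the tool jog_arm, never from a script. Its argument "commands" is a list of rows, each a list of 4 numbers: the shift along the world's x, y, z in units of 40 mm (1.0 is 40 mm), then the turn about the world's z in units of 6 degrees (1.0 is 6 degrees). In form: [[tx, ty, tz, yaw], ...]. A call has 1 to 20 rows; each row shifts and turns the pose as measured when the row begins; what a row does not reach is not made up. A row lasts 1/12 s, in which the tool goes at most 41.7 mm and 7.16 degrees, less where a joint would pass 70% of its speed; a pose out of reach is approached as far as the arm can. A call is refused whole if a number of a shift passes 1 or a number of a turn 1, either way. A call with a gripper value outside its range is refused whole. "gripper" is the closure, from 0 (fully open) to 1 (shut), set as the call begins (left out, the last holds). The fingers move at their own pace and stop on an object; the grip force is fixed at half the most. Time passes only in rows, so rows that do not move let the fingers close. It gives the time, the measured TCP pose, the force and the opening at its end, in the units of the state.
- r.observe(): the state, without advancing time (a new reading comes with each control period).
- cams.capture(name): name is "scene" or "top"; returns a dict with "image" (420x560x3 uint8, blue, green, red), "vertical_fov" (degrees; the focal length in pixels is half the picture's height over the tangent of half this angle, whatever the lens; pixels are square), "cx", "cy" (the principal point, pixels), "cam_to_world" (4x4, takes a point from camera to world coordinates). Camera axes: x right, y up, looking along -z (the intrinsics and any distortion apply to the point x, -y, -z); pixel columns grow to the right and rows downward; lengths in m; the calibration is good to about 2 mm. A picture is of the moment at which its call begins. There is no depth.
- r.hand_in(): hands the job in, once; it reports no verdict.
The state is a dict: "time_s": time; "joint_pos": joint angles; "qvel": joint speeds; "joint_efforts": joint torques, N m; "tcp_pos": TCP position; "eef_rot": TCP orientation; "ft_force": force on the tool from outside, world axes, zero at the start; "torque": the same for the moment, N m; "finger_gap": finger opening in m.
Only numpy, scipy, OpenCV 4.12 (cv2) and the standard library are available. Lean on these libraries where they do the work, as an engineer would, in place of code of your own. Each camera call takes 0.05 s, during which the arm holds its last target.

### The job

Fetch the freezing cassette that lies flat in the bottom of the narrow insulated trough: draw it against the trough's raked front so that its front edge rides up and stands tilted over the rim, and take it out by that raised end. Lay it gently on the reading stage, centred, the labelled spine towards the scanner, and slide it back until its other long edge is flush against the steel fence. Then squeeze the clamped scanner's trigger fully and let it go, leaving the cassette lying there and everything else on the bench undisturbed.

Things in the scene. Friction and masses are not known exactly. Their poses are not given: they have to be found in the camera images.
- cassette: The freezing cassette to fetch: flat plain aluminium clamshell, 130 long x 56 wide x 13 mm thick, about 0.2 kg, a bar-code label on one long edge (the spine). Starts flat on the trough's floor, 40 to 55 mm free behind its far end. Origin: centre of its underside. x along its length, from the front (robot-side) end to the tail; y across, spine on the -y side; z out of its top face.
- cassette_front (a point): Middle of the bottom edge of the cassette's front end (65 mm from its origin along -x), the end nearer to the trough's raked front: the edge that is to ride up.
- cassette_tail (a point): Middle of the bottom edge of the cassette's other end (65 mm from its origin along +x).
- cassette_spine (a point): Middle of the labelled long edge of the cassette (28 mm from its axis on its -y side, half way up its thickness).
- trough: Insulated trough, fixed: deep narrow bin, pale foam walls, stainless liner, open top, raked end towards the robot. Origin on the bench at mid-width. x along it away from the raked end, y across, z up. Inside 68 mm wide; level floor 10 mm above the bench from x = -90 mm (foot of rake) to +95 mm (upright back wall). Walls 14 mm thick, rim all round 66 mm above the bench (56 mm deep).
- trough_foot (a point): Middle of the foot of the raked plane, where it meets the level floor (trough x = -90, z = 10 mm). The plane rises 40 degrees from level, towards the robot. Friction of the metal parts is about 0.6.
- trough_rim (a point): Middle of the front rim, top of the raked plane (trough x = -157, z = 66 mm); the outside front face is upright at x = -165 mm. With its tail drawn up to the foot, the cassette lies on the rake at 40 degrees, its front edge about 28 mm above this rim and 33 mm out past it, and stays there by friction when let go.
- station: Scan station, fixed: aluminium base plate 120 x 315 x 8 mm with a reading stage and, on its -y side, a pistol-grip scanner clamped lying on its side. Origin on the bench under the stage's middle; x away from the robot, y from scanner to fence, z up. Scanner head 52 mm wide in x, centred at x = 0, from its window at y = -125 mm (looks along +y) back to -214 mm; top 88 mm above the bench.
- seat (a point): Where the cassette's origin is when seated (station x = 0, y = +22, z = +50 mm; axes as the station's). Stage: white plate, 80 mm long in x, y from -60 to +56 mm, top 50 mm above the bench; a centred cassette overhangs it 25 mm at each end. Steel fence along its +y side: inner face at station y = +50 mm, 10 mm above the stage, 6 mm thick.
- handle_mid (a point): Middle of the scanner's handle abreast of the trigger (station x = -68, y = -181, z = 60 mm). The handle is level and sticks out towards the robot, x from -20 to -135 mm; 28 mm thick in z (46 to 74 mm above the bench), 32 mm deep in y, its back face at y = -197 mm. Below it, clear down to the bench (to the 8 mm base plate beyond x = -60 mm).
- trigger_pad (a point): Point to press on the trigger's front face, at rest at station x = -68, y = -148, z = 60 mm; the face looks along +y. The black trigger bar is 52 mm long (x from -28 to -80 mm), 18 mm high. Across handle and trigger at rest: 49 mm, to be straddled from above, a finger on each side.
- trigger (a joint): The trigger's angle, rad: 0 released, 0.28 fully squeezed (hard stop). Hinged about a vertical pin at its end by the scanner head (station x = -28 mm); it moves towards the handle (-y), about 11 mm at the pad. A spring returns it: 3 N at the pad to start it, 9 N fully in.
- short_cassette: Bystander: an empty, shorter cassette of the same make, 86 x 56 x 13 mm, no label, lying on the bench. Origin: centre of its underside.
- tube_rack: Bystander: black tube rack with capped tubes, 86 x 128 x 44 mm. Origin: centre of its underside.
- cryobox: Bystander: square pale freezer box, 134 x 134 x 52 mm. Origin: centre of its underside.
- flask: Bystander: small steel vacuum flask with a beige stopper, 84 mm across, 147 mm tall, side handle. Origin: centre of its underside.
- forceps: Bystander: steel forceps lying on the bench, 155 mm long. Origin: under their middle.
- timer: Bystander: flat white bench timer, 62 x 66 x 18 mm. Origin: centre of its underside.
- marker: Bystander: white and black marker pen lying on the bench, 136 mm long. Origin: under its middle.

How it is judged (in metres and radians):
On the way, in this order (a step that is already met when the one before it is completed fails the run):
1. the cassette stands tilted in the trough: front edge more than 12 mm above the rim, tail still down on the floor (angle between cassette's own z axis and vertical above 0.45 rad and z of cassette_front in the frame of trough above 0.078 m and z of cassette_tail in the frame of trough below 0.025 m and x of cassette_tail in the frame of trough above -0.11 m), for 0.2 s.
2. the cassette lies flat on the stage, spine to the scanner, centred within 22 mm along the fence and flush against it (angle between cassette's own z axis and vertical below 0.06 rad and z of cassette in the frame of seat between -0.004 and 0.004 m and y of cassette in the frame of seat between -0.005 and 0.005 m and x of cassette in the frame of seat between -0.022 and 0.022 m and angle between the x axis of cassette and the x axis of station, either way round below 0.06 rad and y of cassette_spine in the frame of seat below 0 m and linear speed of cassette below 0.01 m/s and angular speed of cassette below 0.1 rad/s), for 0.3 s.
3. with the cassette seated, the trigger is squeezed fully (over 0.2 rad) (angle between cassette's own z axis and vertical below 0.06 rad and z of cassette in the frame of seat between -0.004 and 0.004 m and y of cassette in the frame of seat between -0.005 and 0.005 m and x of cassette in the frame of seat between -0.022 and 0.022 m and angle between the x axis of cassette and the x axis of station, either way round below 0.06 rad and y of cassette_spine in the frame of seat below 0 m and value of joint trigger above 0.2 rad), for 0.1 s.
At the end, for the whole second after the job is handed in: The cassette lies at rest flat on the stage, spine towards the scanner, its far long edge within 5 mm of the fence and parallel to it within 0.06 rad, its middle within 22 mm of the stage's middle; the trigger is back out (under 0.03 rad) and every bystander is where it was (all of step 2 and value of joint trigger below 0.03 rad); the robot touches nothing.
It fails at once if a bystander was disturbed (moved more than 20 mm) (distance of any of short_cassette, tube_rack, cryobox, flask, forceps, timer, marker from where it was at the start of the episode above 0.02 m).
It fails at once if the cassette was dropped onto the stage (as by a fall of some 20 mm or more: moving faster than 0.45 m/s or turning faster than 6 rad/s within 30 mm of the stage's top) ((linear speed of cassette above 0.45 m/s or angular speed of cassette above 6 rad/s) and horizontal distance between cassette and seat below 0.08 m and z of cassette in the frame of seat below 0.03 m).
It also fails if it takes over 72 s, if anything falls off the work surface, if the arm or the gripper's body presses on something with over 40 N, if the wrist force passes 120 N, or if a joint passes its speed limit or range.

## Working session

There is one attempt and no reset: what is moved stays moved. The work goes in short steps, Python scripts to look and compute and a tool call to move; the robot and the scene stay as the last step left them, time stands still between calls to the robot, and variables do not carry over. Pictures are saved under pics/ and viewed, and the job is handed in when it is done.

Besides the shell and the picture viewer there is one more tool, called after "Request:" as name(argument=value, ...) on one line, values as JSON. jog_arm: Moves the arm, as the interface text tells. Its arguments: {"type":"object","properties":{"commands":{"type":"array","items":{"type":"array","items":{"type":"number"}}},"gripper":{"type":"number"}},"required":["commands"]}

```bash
ls; mkdir -p pics; python3 - <<'E'
from cell import r,cams
import cv2,numpy as np
o=r.observe()
print({k:np.round(v,3).tolist() for k,v in o.items()})
for n in("scene","top"):
    c=cams.capture(n); cv2.imwrite(f"pics/{n}0.png",c["image"])
    print(n,c["vertical_fov"],c["cx"],c["cy"],np.round(c["cam_to_world"],4).tolist(),[k for k in c])
E
```

```text
pics
{'time_s': 0.0, 'joint_pos': [-70.681, 19.072, -3.709, 83.705, 1.239, 77.343, -5.069], 'qvel': [0.015, 0.025, -0.072, -0.064, -0.031, -0.126, 0.089], 'joint_efforts': [-0.001, -62.325, 0.025, -38.99, -0.061, 0.04, 0.0], 'tcp_pos': [0.22, 0.585, 0.2], 'eef_rot': [[-0.936, 0.352, -0.0], [0.352, 0.936, -0.001], [-0.0, -0.001, -1.0]], 'ft_force': [0.004, -0.23, 0.58], 'torque': [0.052, -0.036, -0.026], 'finger_gap': 0.087}
scene 57.692364210130734 276.13864510325044 213.9571317350801 [[-0.1667, -0.5851, 0.7937, 1.4773], [0.9859, -0.1101, 0.1258, 0.1387], [0.0138, 0.8034, 0.5952, 0.759], [0.0, 0.0, 0.0, 1.0]] ['image', 'vertical_fov', 'cx', 'cy', 'cam_to_world']
top 51.1431973299702 280.4583616140081 207.57920009739175 [[-0.026, 0.9987, -0.0428, 0.5127], [-0.9997, -0.0261, -0.002, 0.0112], [-0.0031, 0.0428, 0.9991, 1.1417], [0.0, 0.0, 0.0, 1.0]] ['image', 'vertical_fov', 'cx', 'cy', 'cam_to_world']
```

View pics/scene0.png

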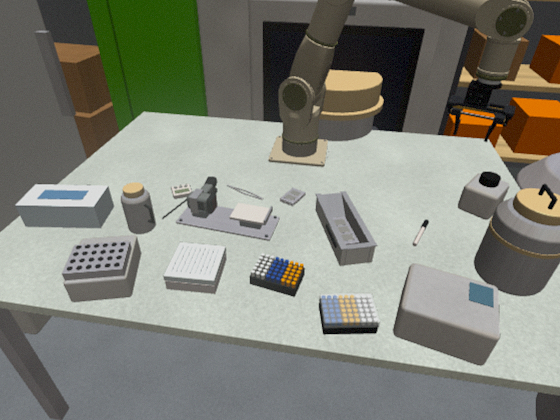

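View pics/top0.png

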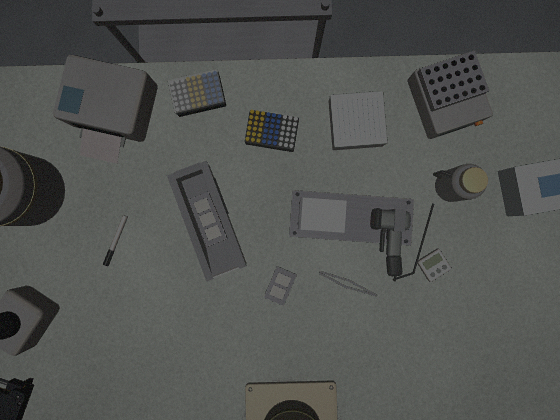

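```bash
cat > h.py <<'E'
import numpy as np,cv2
from cell import r,cams
def ray(c,u,v):
    f=c["image"].shape[0]/2/np.tan(np.radians(c["vertical_fov"]/2))
    M=np.array(c["cam_to_world"]); d=np.array([(u-c["cx"])/f,-(v-c["cy"])/f,-1.])
    return M[:3,3],M[:3,:3]@d
def onz(c,u,v,z):
    p,d=ray(c,u,v); return p+d*(z-p[2])/d[2]
def proj(c,P):
    f=c["image"].shape[0]/2/np.tan(np.radians(c["vertical_fov"]/2))
    M=np.array(c["cam_to_world"]); q=M[:3,:3].T@(np.array(P)-M[:3,3])
    return np.array([c["cx"]+f*q[0]/-q[2],c["cy"]-f*q[1]/-q[2]])
def crop(c,name,x0,y0,x1,y1,s,pts=()):
    im=cv2.resize(c["image"][y0:y1,x0:x1],None,fx=s,fy=s,interpolation=cv2.INTER_CUBIC)
    im=np.clip(im.astype(float)*1.5,0,255).astype(np.uint8)
    for u,v in pts: cv2.circle(im,(int((u-x0+.5)*s),int((v-y0+.5)*s)),3,(0,0,255),1)
    cv2.imwrite("pics/"+name+".png",im)
E
python3 - <<'E'
from h import *
c=cams.capture("top")
crop(c,"t_trough",160,155,260,290,4.4)
crop(c,"t_stat",280,180,460,290,4.4)
c=cams.capture("scene")
crop(c,"s_trough",300,180,390,270,6)
crop(c,"s_stat",160,160,310,250,5)
E
```

```text
(no output)
```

View pics/t_trough.png

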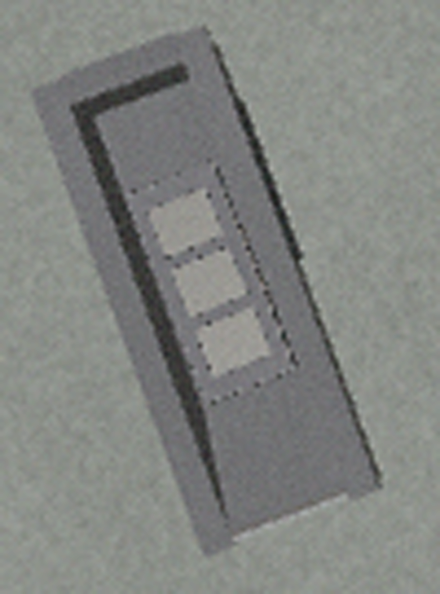

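View pics/t_stat.png

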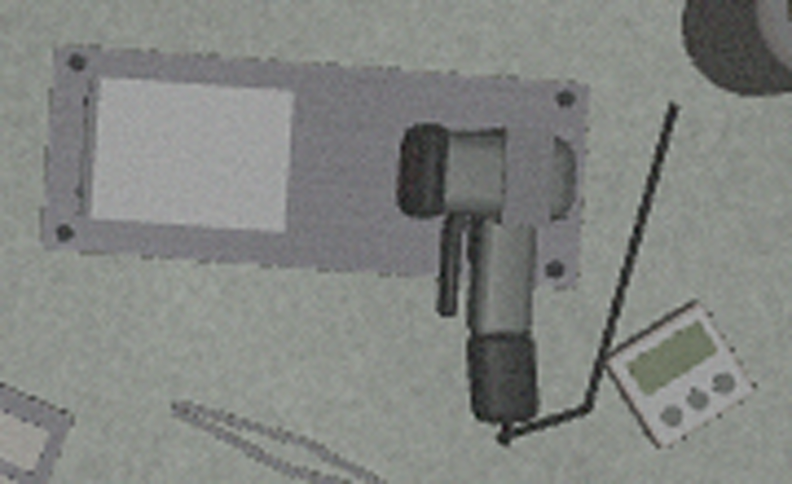

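View pics/s_trough.png

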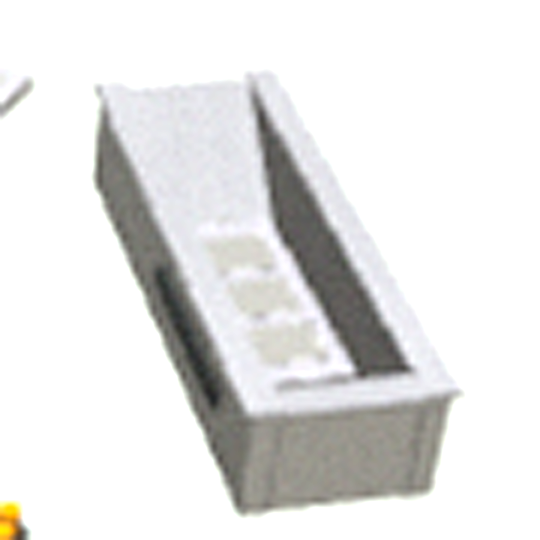

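View pics/s_stat.png

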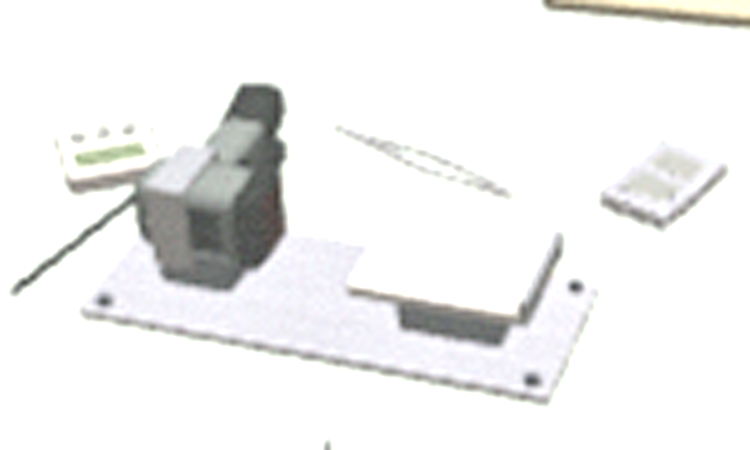

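```bash
cat >> h.py <<'E'
from scipy.optimize import least_squares
def fit(c,pix,loc,zw):
    W=np.array([onz(c,u,v,z)[:2] for (u,v),z in zip(pix,zw)]); L=np.array(loc,float)
    def f(p):
        R=np.array([[np.cos(p[2]),-np.sin(p[2])],[np.sin(p[2]),np.cos(p[2])]])
        return ((L@R.T+p[:2])-W).ravel()
    s=least_squares(f,[W[:,0].mean(),W[:,1].mean(),0.1])
    return s.x,np.round(s.fun.reshape(-1,2)*1000,1)
def tp(x0,y0,s,pts): return [(x0+u/s-.5+.5/s*0,y0+v/s-.5) for u,v in pts]
E
python3 - <<'E'
from h import *
c=cams.capture("top")
T,res=fit(c,tp(160,155,4.4,[(33,93),(208,27),(381,487),(207,555)]),[(.109,.048),(.109,-.048),(-.165,-.048),(-.165,.048)],[.066]*4)
print("trough",T,np.degrees(T[2]),res.tolist())
K,res=fit(c,tp(160,155,4.4,[(132,190),(217,163),(296,370),(212,402)]),[(.065,.028),(.065,-.028),(-.065,-.028),(-.065,.028)],[.023]*4)
print("cass",K,np.degrees(K[2]),res.tolist())
S,res=fit(c,tp(280,180,4.4,[(56,45),(590,85),(578,290),(42,248)]),[(.06,.0),(.06,-.315),(-.06,-.315),(-.06,.0)],[.008]*4)
print("plate(+y edge)",S,np.degrees(S[2]),res.tolist())
S,res=fit(c,tp(280,180,4.4,[(97,78),(296,92),(286,233),(90,218)]),[(.04,.05),(.04,-.06),(-.04,-.06),(-.04,.05)],[.05]*4)
print("station",S,np.degrees(S[2]),res.tolist())
cs=cams.capture("scene")
def w(P,x,y,z): 
    R=np.array([[np.cos(P[2]),-np.sin(P[2])],[np.sin(P[2]),np.cos(P[2])]]); return np.r_[R@[x,y]+P[:2],z]
q=[w(T,a,b,.066) for a,b in[(.109,.048),(.109,-.048),(-.165,-.048),(-.165,.048)]]+[w(K,a,b,.023) for a,b in[(.065,.028),(.065,-.028),(-.065,-.028),(-.065,.028)]]
crop(cs,"s1",300,180,390,270,6,[proj(cs,p) for p in q])
q=[w(S,a,b,.05) for a,b in[(.04,.05),(.04,-.06),(-.04,-.06),(-.04,.05)]]+[w(S,-.135,-.181,.074),w(S,.026,-.125,.088),w(S,-.026,-.125,.088),w(S,-.135,-.165,.06)]
crop(cs,"s2",160,160,310,250,5,[proj(cs,p) for p in q])
crop(c,"t2",280,180,460,290,4.4,[proj(c,p) for p in q]+[proj(c,w(S,a,b,.06)) for a,b in[(-.028,-.148),(-.08,-.148)]])
print("foot",w(T,-.09,0,.01),"rim",w(T,-.157,0,.066),"cass in trough",)
E
```

```text
trough [0.55890582 0.20470466 0.34062274] 19.516245246630973 [[0.7, -4.3], [-1.7, 3.9], [-1.0, 3.5], [2.0, -3.2]]
cass [0.53798811 0.19837993 0.33827309] 19.381620339022497 [[-2.1, 1.3], [2.1, -1.9], [0.7, -1.6], [-0.7, 2.3]]
plate(+y edge) [ 0.54719428 -0.01228268 -0.10182435] -5.834105604818271 [[0.1, -0.1], [-0.1, -0.5], [0.3, 0.0], [-0.3, 0.6]]
station [ 0.53936949 -0.08746123 -0.09637466] -5.521861087386837 [[0.0, -1.7], [0.3, 1.2], [0.2, 0.7], [-0.5, -0.2]]
foot [0.47407661 0.17463798 0.01      ] rim [0.41092597 0.15225502 0.066     ] cass in trough
```

View pics/s1.png

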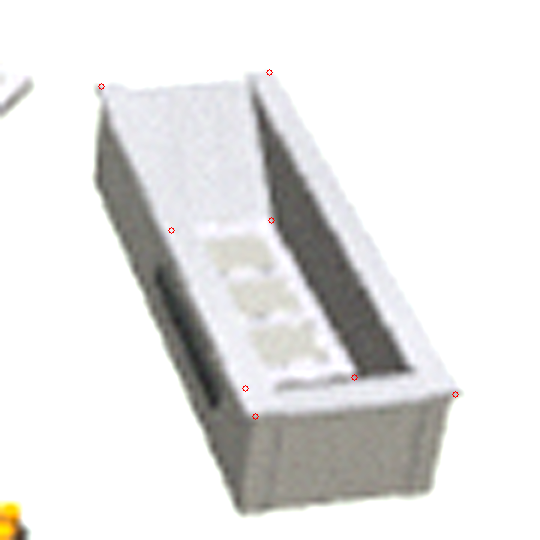

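View pics/s2.png

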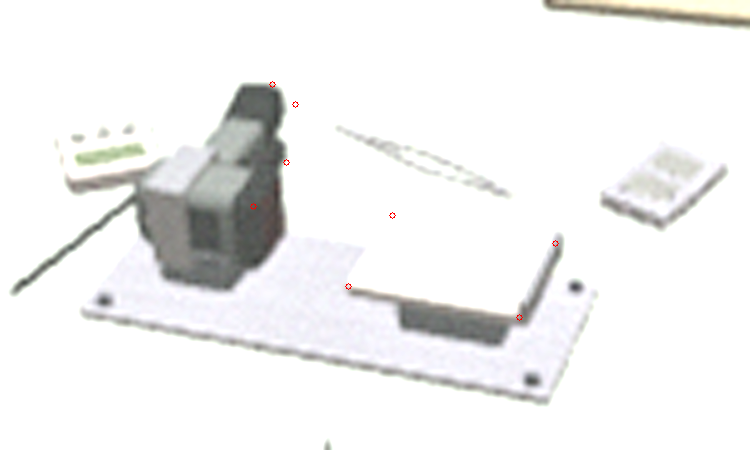

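View pics/t2.png

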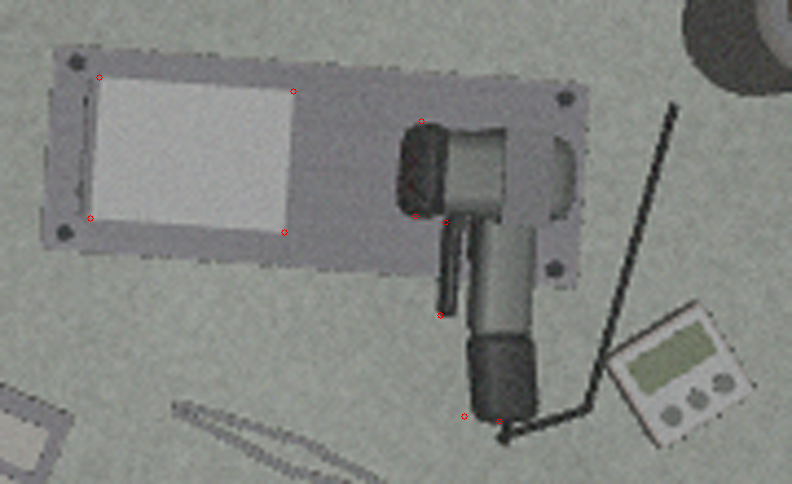

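Request:
jog_arm(commands=[[0.39,-0.79,0,0.74],[0.39,-0.79,0,0.74],[0.39,-0.79,0,0.74],[0.39,-0.79,0,0.74],[0.39,-0.79,0,0.74],[0.39,-0.79,0,0.74],[0.39,-0.79,0,0.74],[0.39,-0.79,0,0.74],[0.39,-0.79,0,0.74],[0,0,0,0]], gripper=1)

```text
time_s: 1.13
tcp_pos: [0.3603, 0.2873, 0.1985]
eef_rot: [[-0.929, -0.369, -0.002], [-0.369, 0.929, -0.002], [0.003, -0.001, -1.0]]
ft_force: [0.6, -0.9, -0.1]
finger_gap: 0.0285
```

Request:
jog_arm(commands=[[0.66,-0.15,0,-0.04],[0.66,-0.15,0,-0.04],[0.66,-0.15,0,-0.04],[0.66,-0.15,0,-0.04],[0.66,-0.15,0,-0.04],[0.66,-0.15,0,-0.04],[0.66,-0.15,0,-0.04],[0.66,-0.15,0,-0.04],[0.66,-0.15,0,-0.04],[0.66,-0.15,0,0],[0,0,0,0],[0,0,0,0]])

```text
time_s: 2.13
tcp_pos: [0.6362, 0.2227, 0.1978]
eef_rot: [[-0.945, -0.328, -0.0], [-0.328, 0.945, -0.001], [0.001, -0.001, -1.0]]
ft_force: [-0.2, 0.6, -0.1]
finger_gap: 0.0008
```

```bash
python3 - <<'E'
from h import *
o=r.observe();print(o["tcp_pos"],o["finger_gap"],np.round(o["joint_pos"],0),np.degrees(np.arctan2(o["eef_rot"][1][1],o["eef_rot"][0][1])))
T=[.5589,.2047,.3406]
R=np.array([[np.cos(T[2]),-np.sin(T[2])],[np.sin(T[2]),np.cos(T[2])]])
print("tcp in trough",R.T@(np.array(o["tcp_pos"])[:2]-T[:2]), "want",R@[.069,0.001]+T[:2])
c=cams.capture("top"); crop(c,"t3",140,130,280,290,3.6)
E
```

```text
[0.63617975 0.22270405 0.19781876] 0.0007779188617979861 [-34.  26.  15.  76.  -7.  79.  90.] 109.1448080795741
tcp in trough [ 0.07885467 -0.00884571] want [0.6236022  0.22869219]
```

View pics/t3.png

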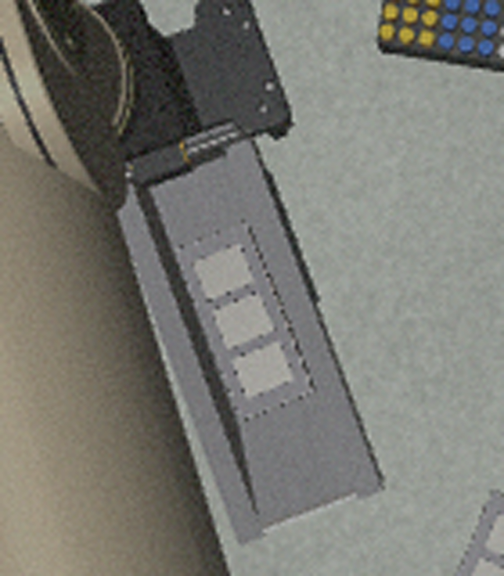

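Request:
jog_arm(commands=[[-0.31,0.15,-0.3,0.06],[0,0,-0.6,0],[0,0,-0.6,0],[0,0,-0.6,0],[0,0,-0.6,0],[0,0,-0.3,0],[0,0,0,0],[0,0,0,0]])

```text
time_s: 2.85
tcp_pos: [0.6169, 0.235, 0.0773]
eef_rot: [[-0.941, -0.339, 0.002], [-0.339, 0.941, 0.004], [-0.004, 0.003, -1.0]]
ft_force: [0.6, 0.8, 0.9]
finger_gap: 0.0003
```

```bash
cat >> h.py <<'E'
T=[.5589,.2047,.3406]; S=[.5394,-.0875,-.0985]
def rot(P): return np.array([[np.cos(P[2]),-np.sin(P[2])],[np.sin(P[2]),np.cos(P[2])]])
def st(P,want=None):
    o=r.observe(); t=np.array(o["tcp_pos"])
    print("t",o["time_s"],"tcp",np.round(t*1000,1),"local mm",np.round(rot(P).T@(t[:2]-P[:2])*1000,1),"jaw",np.round(np.degrees(np.arctan2(o["eef_rot"][1][1],o["eef_rot"][0][1])),2),"F",np.round(o["ft_force"],1),"gap",round(o["finger_gap"]*1000,1))
    if want is not None:
        d=np.r_[rot(P)@want[:2]+P[:2],want[2]]-t; print("units to go",np.round(d/.04,2))
E
python3 - <<'E'
from h import *
st(T,[.069,.001,.015])
E
```

```text
t 2.85 tcp [616.9 235.   77.3] local mm [64.8  9.2] jaw 109.84 F [0.6 0.8 0.9] gap 0.3
units to go [ 0.17 -0.16 -1.56]
```

Request:
jog_arm(commands=[[0.17,-0.16,0,0],[0,0,0,0],[0,0,0,0]])

```text
time_s: 3.1
tcp_pos: [0.6255, 0.2294, 0.0814]
eef_rot: [[-0.94, -0.34, 0.006], [-0.34, 0.94, 0.007], [-0.008, 0.004, -1.0]]
ft_force: [-0.4, 1.0, -0.0]
finger_gap: 0.0005
```

```bash
python3 - <<'E'
from h import *
st(T,[.069,.001,.015])
E
```

```text
t 3.1 tcp [625.5 229.4  81.4] local mm [71.1  1. ] jaw 109.91 F [-0.4  1.  -0. ] gap 0.5
units to go [-0.05 -0.02 -1.66]
```

Request:
jog_arm(commands=[[0,0,-0.4,0],[0,0,-0.4,0],[0,0,-0.4,0],[0,0,-0.3,0],[0,0,0,0]])

```text
time_s: 3.52
tcp_pos: [0.6309, 0.2296, 0.0264]
eef_rot: [[-0.941, -0.338, 0.018], [-0.338, 0.941, 0.011], [-0.02, 0.005, -1.0]]
ft_force: [-0.5, -0.6, -0.1]
finger_gap: 0.0007
```

```bash
python3 - <<'E'
from h import *
st(T,[.069,.001,.015])
E
```

```text
t 3.5167 tcp [630.9 229.6  26.4] local mm [76.2 -0.6] jaw 109.77 F [-0.5 -0.6 -0.1] gap 0.7
units to go [-0.18 -0.02 -0.29]
```

Request:
jog_arm(commands=[[-0.18,-0.02,-0.15,0],[-0.05,0,-0.1,0],[0,0,0,0]])

```text
time_s: 3.77
tcp_pos: [0.623, 0.2288, 0.0181]
eef_rot: [[-0.941, -0.338, 0.02], [-0.337, 0.941, 0.012], [-0.023, 0.005, -1.0]]
ft_force: [0.8, 0.5, 0.7]
finger_gap: 0.0003
```

```bash
python3 - <<'E'
from h import *
st(T,[.069,.001,.015])
E
```

```text
t 3.7667 tcp [623.  228.8  18.1] local mm [68.4  1.3] jaw 109.73 F [0.8 0.5 0.7] gap 0.3
units to go [ 0.02 -0.   -0.08]
```

Request:
jog_arm(commands=[[-0.24,-0.08,-0.05,0],[-0.24,-0.08,-0.03,0],[-0.24,-0.08,0,0],[-0.24,-0.08,0,0],[0,0,0,0]])

```text
time_s: 4.18
tcp_pos: [0.5869, 0.2166, 0.0195]
eef_rot: [[-0.941, -0.337, 0.025], [-0.337, 0.941, 0.014], [-0.029, 0.005, -1.0]]
ft_force: [-0.3, -0.5, -0.1]
finger_gap: 0.0009
```

```bash
python3 - <<'E'
from h import *
st(T,[-.0725,.001,.015])
E
```

```text
t 4.1833 tcp [586.9 216.6  19.5] local mm [30.3  1.9] jaw 109.72 F [-0.3 -0.5 -0.1] gap 0.9
units to go [-2.42 -0.88 -0.11]
```

```bash
python3 - <<'E'
from h import *
c=cams.capture("scene"); crop(c,"s4",290,150,400,270,5)
c=cams.capture("top"); crop(c,"t4",140,130,280,290,3.6)
E
```

```text
(no output)
```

View pics/s4.png

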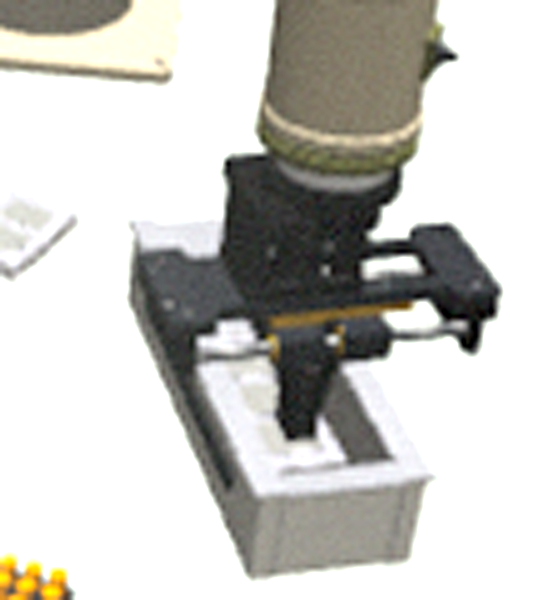

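View pics/t4.png

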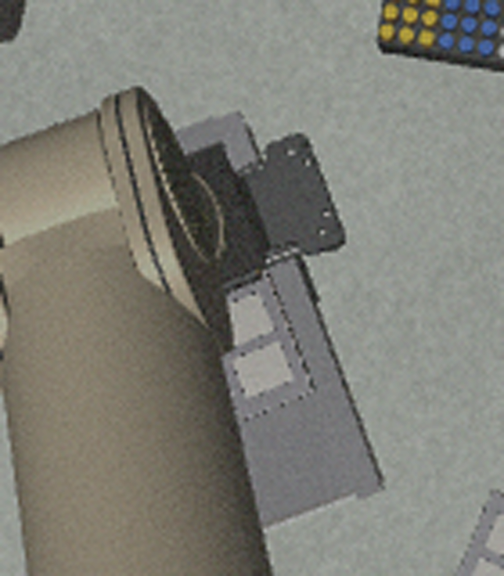

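```bash
python3 - <<'E'
from h import *
o=r.observe();c=cams.capture("scene")
K=[.538,.1984,.3383]
q=[np.r_[rot(K)@[a,b]+K[:2],z] for a,b,z in[(.065,.028,.023),(.065,-.028,.023),(.065,-.028,.01),(-.065,.028,.023)]]
q+=[np.r_[rot(T)@[a,b]+T[:2],z] for a,b,z in[(.095,.034,.066),(.095,-.034,.066),(.095,.034,.01),(.109,.048,.0)]]
crop(c,"s5",330,190,380,270,10,[proj(c,p) for p in q+[o["tcp_pos"]]])
st(T)
E
```

```text
t 4.3333 tcp [588.5 217.3  19.5] local mm [32.1  2. ] jaw 109.73 F [ 0.4 -0.4 -0.3] gap 0.2
```

View pics/s5.png

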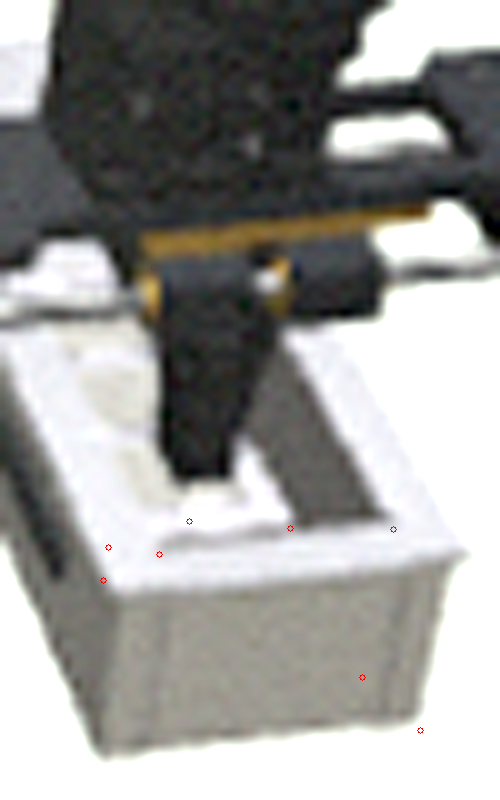

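```bash
python3 - <<'E'
from h import *
o=r.observe();c=cams.capture("scene")
for z in (.0195,.023,.030,.035,.04):
  p=onz(c,330+205/10-.5,190+478/10-.5,z); print(z,np.round(rot(T).T@(p[:2]-T[:2])*1000,1))
tc=np.array(o["tcp_pos"]);print(np.round(o["eef_rot"],3).tolist(),np.round(o["joint_pos"],2).tolist(),tc)
for dz in (-.019,0,.019,.07): print(dz,(proj(c,tc+np.array([0,0,dz]))-[330,190])*10)
E
```

```text
0.0195 [13.1 13.3]
0.023 [17.  11.4]
0.03 [24.9  7.8]
0.035 [30.5  5.2]
0.04 [36.1  2.7]
[[-0.941, -0.338, 0.027], [-0.337, 0.941, 0.015], [-0.03, 0.005, -1.0]] [-35.0, 27.21, 13.46, 96.62, -7.65, 55.3, 90.92] [0.58849753 0.21729566 0.01948722]
-0.019 [176.59470071 565.50663844]
0 [184.59689381 517.5045692 ]
0.019 [192.7600612  468.53687728]
0.07 [215.50621571 332.09147165]
```

```bash
python3 - <<'E'
from h import *
a=cv2.imread("pics/top0.png")[195:275,195:245]; c=cams.capture("top")["image"][195:275,195:245]
im=np.hstack([cv2.resize(x,None,fx=7,fy=7,interpolation=cv2.INTER_CUBIC) for x in(a,c)])
cv2.imwrite("pics/cmp.png",np.clip(im*1.6,0,255).astype(np.uint8))
E
```

```text
(no output)
```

View pics/cmp.png

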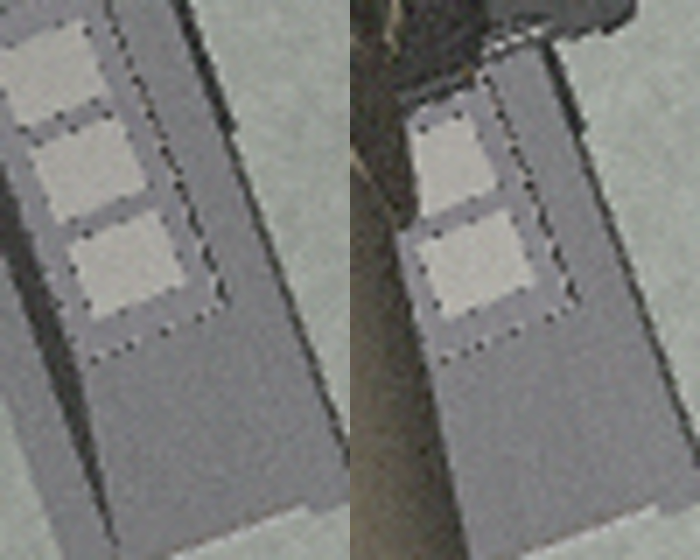

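Request:
jog_arm(commands=[[0,0,-0.1,0],[0,0,0,0]])

```text
time_s: 4.6
tcp_pos: [0.5891, 0.2174, 0.0147]
eef_rot: [[-0.941, -0.338, 0.027], [-0.337, 0.941, 0.014], [-0.03, 0.004, -1.0]]
ft_force: [-0.6, -0.5, -0.5]
finger_gap: 0.0005
```

```bash
python3 - <<'E'
from h import *
st(T)
E
```

```text
t 4.6 tcp [589.1 217.4  14.7] local mm [32.7  1.9] jaw 109.73 F [-0.6 -0.5 -0.5] gap 0.5
```

```bash
python3 - <<'E'
from h import *
c=cams.capture("scene"); im=c["image"][205:255,335:380]
print(im.mean(),im.max())
im=cv2.resize(im,None,fx=12,fy=12,interpolation=cv2.INTER_NEAREST).astype(float)
cv2.imwrite("pics/s6.png",np.clip((im-40)*1.15,0,255).astype(np.uint8))
print((proj(c,r.observe()["tcp_pos"])-[335,205])*12)
E
```

```text
105.66548148148148 223
[159.67223017 456.65256968]
```

View pics/s6.png

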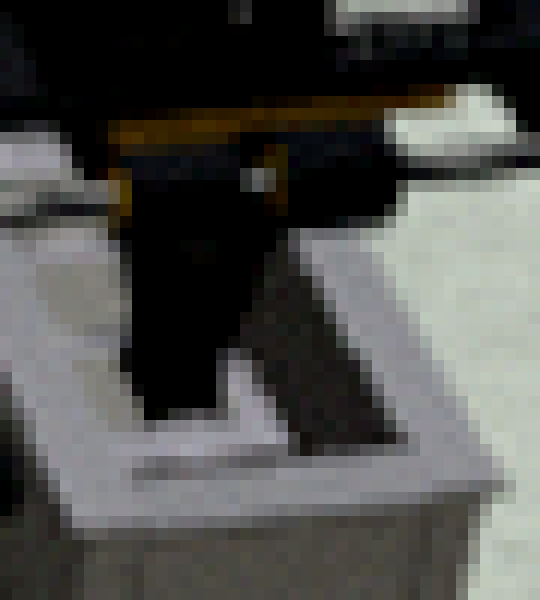

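Request:
jog_arm(commands=[[0,0,-0.08,0],[0,0,0,0]])

```text
time_s: 4.82
tcp_pos: [0.5895, 0.2175, 0.0113]
eef_rot: [[-0.941, -0.337, 0.027], [-0.337, 0.941, 0.014], [-0.03, 0.004, -1.0]]
ft_force: [0.1, 1.4, -0.2]
finger_gap: 0.0006
```

Request:
jog_arm(commands=[[0,0,-0.06,0],[0,0,0,0]])

```text
time_s: 4.98
tcp_pos: [0.5894, 0.2174, 0.0083]
eef_rot: [[-0.941, -0.337, 0.026], [-0.337, 0.941, 0.014], [-0.03, 0.004, -1.0]]
ft_force: [-1.0, 0.5, -1.2]
finger_gap: 0.0004
```

Request:
jog_arm(commands=[[0,0,-0.06,0],[0,0,0,0]])

```text
time_s: 5.15
tcp_pos: [0.5893, 0.2174, 0.0056]
eef_rot: [[-0.941, -0.337, 0.026], [-0.337, 0.941, 0.014], [-0.03, 0.004, -1.0]]
ft_force: [-0.3, 0.4, 1.0]
finger_gap: 0.0004
```

Request:
jog_arm(commands=[[0,0,-0.05,0],[0,0,0,0]])

```text
time_s: 5.32
tcp_pos: [0.5893, 0.2174, 0.0033]
eef_rot: [[-0.941, -0.337, 0.026], [-0.337, 0.941, 0.014], [-0.029, 0.004, -1.0]]
ft_force: [0.2, 0.2, 0.3]
finger_gap: 0.0003
```

```bash
python3 - <<'E'
from h import *
c=cams.capture("scene"); im=c["image"][205:255,335:380]
im=cv2.resize(im,None,fx=12,fy=12,interpolation=cv2.INTER_NEAREST).astype(float)
cv2.imwrite("pics/s7.png",np.clip((im-20)*1.15,0,255).astype(np.uint8))
print((proj(c,r.observe()["tcp_pos"])-[335,205])*12)
crop(c,"s7b",280,130,420,270,4)
E
```

```text
[153.83270388 491.76192953]
```

View pics/s7.png

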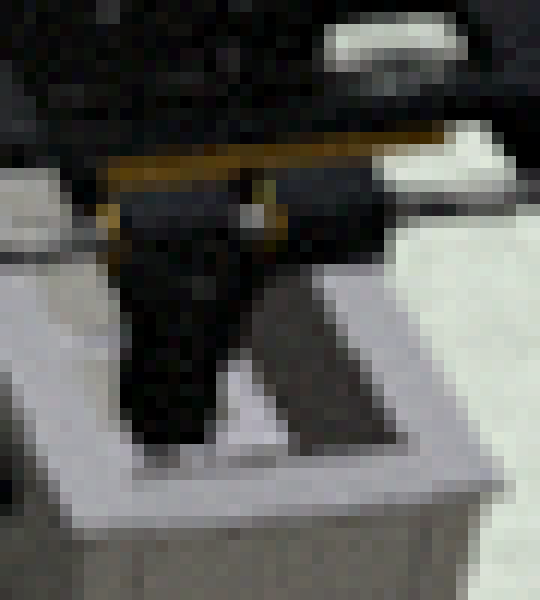

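View pics/s7b.png

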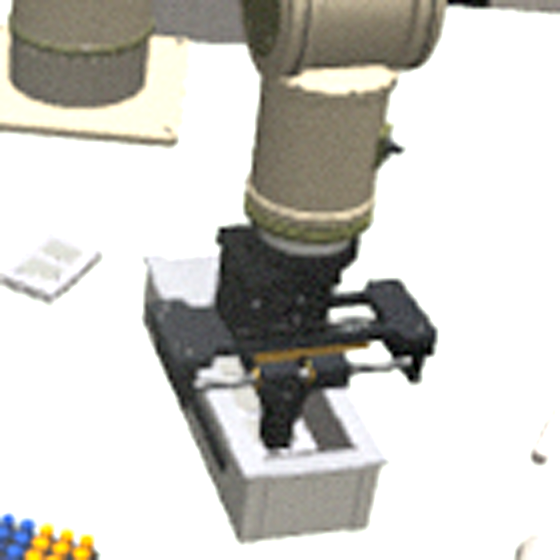

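Request:
jog_arm(commands=[[0,0,-0.05,0],[0,0,0,0]])

```text
time_s: 5.53
tcp_pos: [0.5899, 0.2175, 0.0021]
eef_rot: [[-0.941, -0.337, 0.027], [-0.337, 0.941, 0.014], [-0.031, 0.004, -1.0]]
ft_force: [-0.3, -0.6, 0.4]
finger_gap: 0.0004
```

Request:
jog_arm(commands=[[0,0,-0.05,0],[0,0,0,0]])

```text
time_s: 5.7
tcp_pos: [0.5903, 0.2177, 0.0023]
eef_rot: [[-0.941, -0.337, 0.028], [-0.337, 0.941, 0.015], [-0.031, 0.005, -0.999]]
ft_force: [-0.2, 0.5, -0.3]
finger_gap: 0.0005
```

Request:
jog_arm(commands=[[0,0,0.2,0],[0.05,0,0.2,0],[0.3,0.1,0.1,0],[0.3,0.1,0,0],[0.25,0.1,0,0],[0,0,0,0],[0,0,0,0]])

```text
time_s: 6.28
tcp_pos: [0.6288, 0.2303, 0.0272]
eef_rot: [[-0.941, -0.337, 0.03], [-0.337, 0.941, 0.016], [-0.034, 0.005, -0.999]]
ft_force: [-0.8, -0.5, 0.2]
finger_gap: 0.0005
```

```bash
python3 - <<'E'
from h import *
st(T,[.069,.001,.002])
c=cams.capture("scene"); im=c["image"][195:255,335:395]
im=cv2.resize(im,None,fx=10,fy=10,interpolation=cv2.INTER_NEAREST).astype(float)
cv2.imwrite("pics/s8.png",np.clip((im-20)*1.15,0,255).astype(np.uint8))
print((proj(c,r.observe()["tcp_pos"])-[335,195])*10)
E
```

```text
t 6.2833 tcp [628.8 230.3  27.2] local mm [74.4  0.7] jaw 109.71 F [-0.8 -0.5  0.2] gap 0.5
units to go [-0.13 -0.04 -0.63]
[181.5487928  542.19127882]
```

View pics/s8.png

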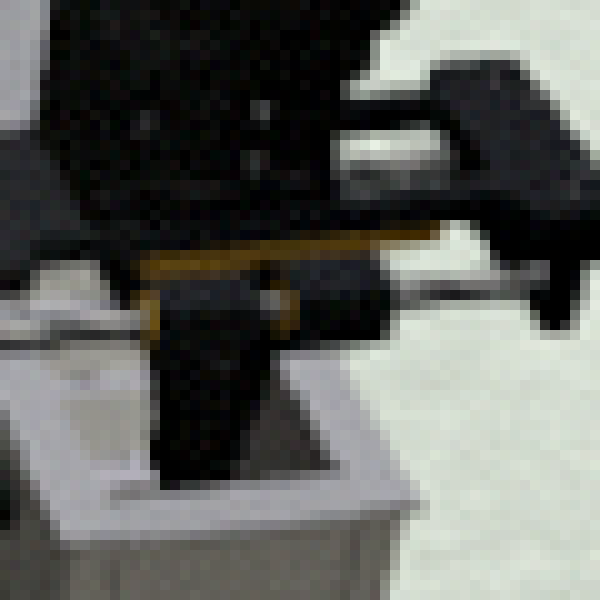

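Request:
jog_arm(commands=[[-0.13,-0.04,-0.3,0],[0,0,-0.3,0],[0,0,0,0]])

```text
time_s: 6.58
tcp_pos: [0.6228, 0.2284, 0.0032]
eef_rot: [[-0.941, -0.337, 0.031], [-0.337, 0.941, 0.017], [-0.035, 0.005, -0.999]]
ft_force: [-0.8, 0.0, -1.2]
finger_gap: 0.0005
```

Request:
jog_arm(commands=[[0,0,-0.08,0],[0,0,0,0]])

```text
time_s: 6.75
tcp_pos: [0.622, 0.2281, -0.0006]
eef_rot: [[-0.941, -0.337, 0.03], [-0.337, 0.941, 0.016], [-0.034, 0.005, -0.999]]
ft_force: [-0.7, -0.7, 0.3]
finger_gap: 0.0003
```

Request:
jog_arm(commands=[[0,0,-0.08,0],[0,0,0,0]])

```text
time_s: 6.92
tcp_pos: [0.6222, 0.2281, -0.0037]
eef_rot: [[-0.941, -0.337, 0.03], [-0.337, 0.941, 0.017], [-0.034, 0.005, -0.999]]
ft_force: [0.4, -0.7, -1.0]
finger_gap: 0.0005
```

```bash
python3 - <<'E'
from h import *
st(T,[.069,.001,.002])
E
```

```text
t 6.9167 tcp [622.2 228.1  -3.7] local mm [67.4  1. ] jaw 109.71 F [ 0.4 -0.7 -1. ] gap 0.5
units to go [0.04 0.01 0.14]
```

Request:
jog_arm(commands=[[0,0,-0.06,0],[-0.2,-0.07,-0.02,0],[-0.2,-0.07,-0.02,0],[-0.2,-0.07,-0.02,0],[-0.2,-0.07,-0.02,0],[0,0,0,0]])

```text
time_s: 7.42
tcp_pos: [0.5921, 0.2173, -0.0068]
eef_rot: [[-0.941, -0.337, 0.041], [-0.336, 0.942, 0.02], [-0.045, 0.005, -0.999]]
ft_force: [0.0, -0.0, -0.2]
finger_gap: 0.0006
```

```bash
python3 - <<'E'
from h import *
st(T,[-.0725,.001,-.006])
a=cv2.imread("pics/top0.png")[195:275,195:245]; c=cams.capture("top")["image"][195:275,195:245]
im=np.hstack([cv2.resize(x,None,fx=7,fy=7,interpolation=cv2.INTER_CUBIC) for x in(a,c)])
cv2.imwrite("pics/cmp2.png",np.clip(im*1.6,0,255).astype(np.uint8))
E
```

```text
t 7.4167 tcp [592.1 217.3  -6.8] local mm [35.5  0.7] jaw 109.69 F [ 0.  -0.  -0.2] gap 0.6
units to go [-2.55 -0.9   0.02]
```

View pics/cmp2.png

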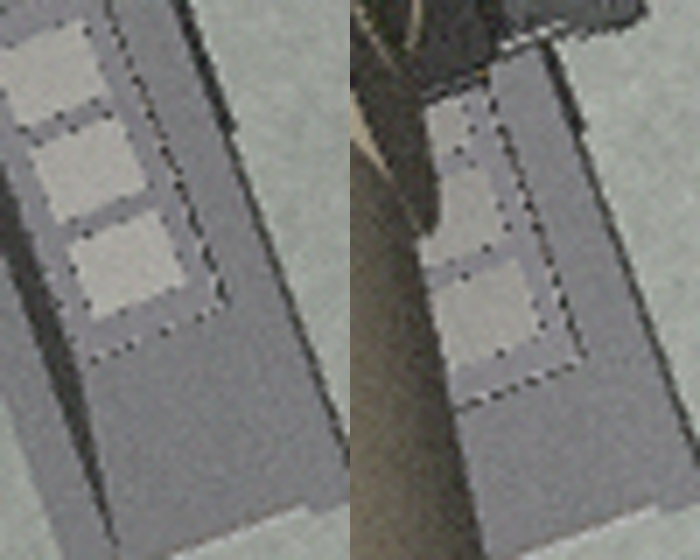

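Request:
jog_arm(commands=[[-0.21,-0.075,0,0],[-0.21,-0.075,0,0],[-0.21,-0.075,0,0],[-0.21,-0.075,0,0],[-0.21,-0.075,0,0],[-0.21,-0.075,0,0],[0,0,0,0]])

```text
time_s: 8.05
tcp_pos: [0.5402, 0.1989, -0.0056]
eef_rot: [[-0.94, -0.337, 0.045], [-0.337, 0.941, 0.022], [-0.05, 0.006, -0.999]]
ft_force: [1.4, 1.0, 0.5]
finger_gap: 0.0004
```

```bash
python3 - <<'E'
from h import *
st(T,[-.0725,.001,-.006])
c=cams.capture("scene"); crop(c,"s9",280,130,400,260,4.5)
E
```

```text
t 8.05 tcp [540.2 198.9  -5.6] local mm [-19.5   0.8] jaw 109.71 F [1.4 1.  0.5] gap 0.4
units to go [-1.25 -0.44 -0.01]
```

View pics/s9.png

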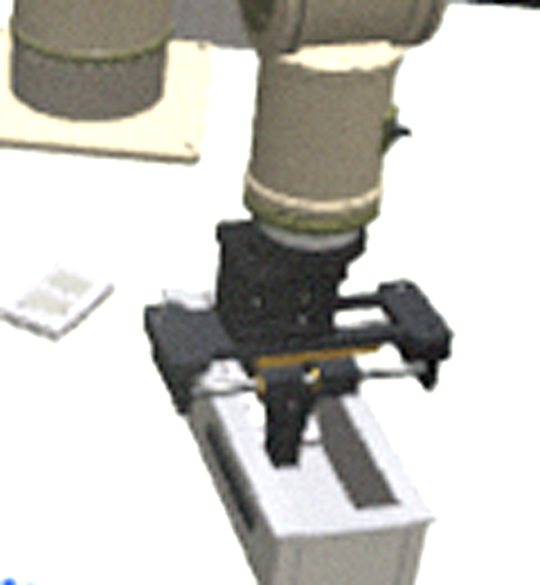

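Request:
jog_arm(commands=[[-0.21,-0.075,0,0],[-0.21,-0.075,0,0],[-0.21,-0.075,0,0],[-0.21,-0.075,0,0],[-0.2,-0.07,0,0],[0,0,0,0]])

```text
time_s: 8.6
tcp_pos: [0.497, 0.1837, -0.0055]
eef_rot: [[-0.94, -0.337, 0.046], [-0.337, 0.941, 0.022], [-0.051, 0.006, -0.999]]
ft_force: [1.3, 1.0, 0.9]
finger_gap: 0.0003
```

```bash
python3 - <<'E'
from h import *
st(T,[-.0725,.001,-.006])
c=cams.capture("scene"); crop(c,"s10",280,130,400,260,4.5)
c=cams.capture("top"); crop(c,"t10",170,150,280,290,4.2)
E
```

```text
t 8.6 tcp [497.  183.7  -5.5] local mm [-65.3   0.9] jaw 109.72 F [1.3 1.  0.9] gap 0.3
units to go [-0.17 -0.06 -0.01]
```

View pics/s10.png

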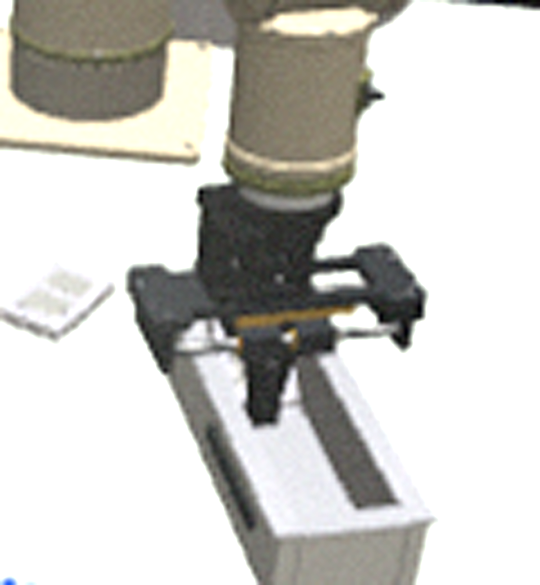

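View pics/t10.png

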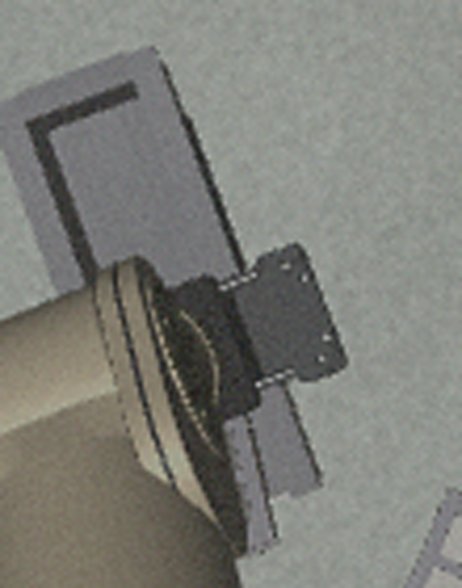

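Request:
jog_arm(commands=[[-0.13,-0.05,0,0],[-0.06,-0.02,0,0],[0,0,0,0],[0,0,0,0],[0,0,0,0]])

```text
time_s: 9.12
tcp_pos: [0.4915, 0.1818, -0.0047]
eef_rot: [[-0.94, -0.338, 0.049], [-0.337, 0.941, 0.023], [-0.054, 0.005, -0.999]]
ft_force: [1.5, 0.8, -1.8]
finger_gap: 0.0003
```

```bash
python3 - <<'E'
from h import *
st(T,[-.0725,.001,-.006])
E
```

```text
t 9.1167 tcp [491.5 181.8  -4.7] local mm [-71.1   0.9] jaw 109.74 F [ 1.5  0.8 -1.8] gap 0.3
units to go [-0.03 -0.01 -0.03]
```

Request:
jog_arm(commands=[[0.1,0.035,0,0],[0.05,0.02,0.3,0],[0,0,0.6,0],[0,0,0.6,0],[0,0,0.6,0],[0,0,0.6,0],[0,0,0.4,0],[0,0,0,0]])

```text
time_s: 9.78
tcp_pos: [0.4953, 0.1826, 0.1224]
eef_rot: [[-0.94, -0.338, 0.04], [-0.337, 0.941, 0.018], [-0.044, 0.004, -0.999]]
ft_force: [0.5, 0.6, 0.7]
finger_gap: 0.0004
```

```bash
python3 - <<'E'
from h import *
st(T,[-.175,.001,.12])
c=cams.capture("scene"); crop(c,"s11",280,130,400,260,4.5)
c=cams.capture("top"); crop(c,"t11",170,150,280,290,4.2)
E
```

```text
t 9.7833 tcp [495.3 182.6 122.4] local mm [-67.3   0.4] jaw 109.73 F [0.5 0.6 0.7] gap 0.4
units to go [-2.54 -0.88 -0.06]
```

View pics/s11.png

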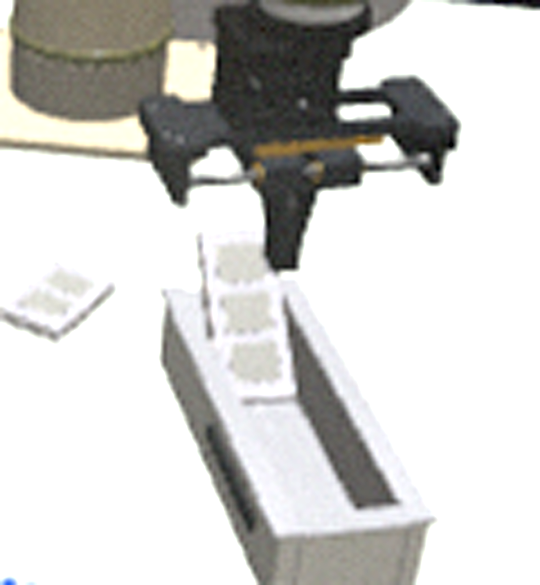

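View pics/t11.png

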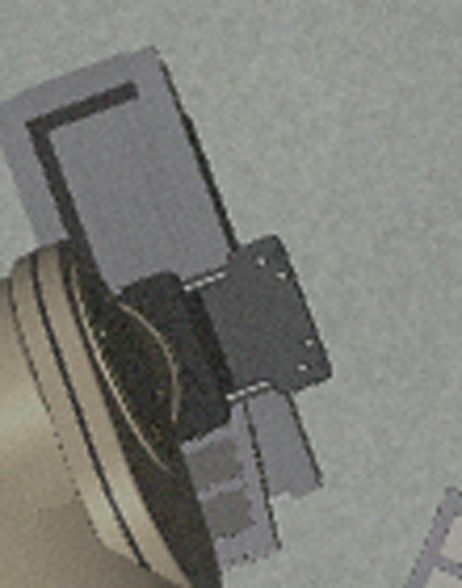

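```bash
python3 - <<'E'
from h import *
c=cams.capture("top")
for u,v,z in((280,548,.1035),(248,405,.07),(321,485,.066)):
  p=onz(c,170+u/4.2-.5,150+v/4.2-.5,z);print(np.round(rot(T).T@(p[:2]-T[:2])*1000,1))
c=cams.capture("scene")
for u,v,z in((197,235,.1035),(262,235,.1035),(243,402,.02),(297,396,.02),(164,292,.066)):
  p=onz(c,280+u/4.5-.5,130+v/4.5-.5,z);print(np.round(rot(T).T@(p[:2]-T[:2])*1000,1))
E
```

```text
[-187.3  -21.6]
[-106.1  -28.8]
[-164.7  -51.5]
[-177.3  -24.7]
[-170.2   22.2]
[-83.1  -9.5]
[-84.  31.]
[-162.7  -50.4]
```

Request:
jog_arm(commands=[[-0.5,-0.17,0,0],[-0.5,-0.17,0,0],[-0.5,-0.17,0,0],[-0.5,-0.17,0,0],[-0.5,-0.17,0,0],[0,0,0,0],[0,0,0,0]], gripper=0)

```text
time_s: 10.57
tcp_pos: [0.3838, 0.1434, 0.1077]
eef_rot: [[-0.941, -0.338, 0.02], [-0.338, 0.941, 0.005], [-0.021, -0.002, -1.0]]
ft_force: [-0.7, 0.5, -0.5]
finger_gap: 0.0391
```

```bash
python3 - <<'E'
from h import *
st(T,[-.178,.002,.052]);print(np.round(r.observe()["eef_rot"],3).tolist())
c=cams.capture("scene"); crop(c,"s12",280,110,400,240,4.5)
E
```

```text
t 10.5667 tcp [383.8 143.4 107.7] local mm [-185.6    0.7] jaw 109.77 F [-0.7  0.5 -0.5] gap 39.1
units to go [ 0.17  0.09 -1.39]
[[-0.941, -0.338, 0.02], [-0.338, 0.941, 0.005], [-0.021, -0.002, -1.0]]
```

View pics/s12.png

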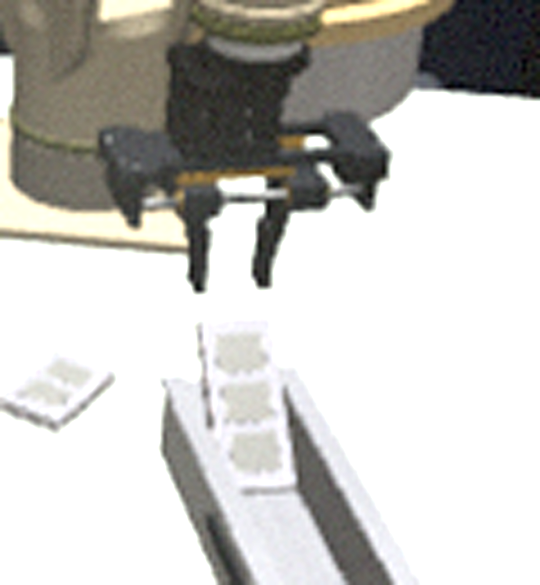

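```bash
python3 - <<'E'
from h import *
c=cams.capture("scene");t=np.array(r.observe()["tcp_pos"]);print(t)
for u,v in((200,288),(265,285),(232,287)):
  p,d=ray(c,280+u/4.5-.5,110+v/4.5-.5)
  # tip at same x plane: solve horizontally nearest to tcp along trough x
  for z in (t[2],t[2]+.01,t[2]+.02,t[2]+.03):
    q=p+d*(z-p[2])/d[2]; print(z,np.round(rot(T).T@(q[:2]-T[:2])*1000,1))
E
```

```text
[0.38441817 0.14347722 0.10790035]
0.10790034825244947 [-220.9  -10.6]
0.11790034825244947 [-204.6  -16.1]
0.12790034825244948 [-188.2  -21.6]
0.13790034825244946 [-171.9  -27.1]
0.10790034825244947 [-217.9   38.9]
0.11790034825244947 [-201.6   32.7]
0.12790034825244948 [-185.3   26.4]
0.13790034825244946 [-169.    20.1]
0.10790034825244947 [-218.8   13.5]
0.11790034825244947 [-202.5    7.7]
0.12790034825244948 [-186.1    1.8]
0.13790034825244946 [-169.8   -4.1]
```

Request:
jog_arm(commands=[[0.17,0.06,0,0],[0,0,0,0],[0,0,0,0],[0,0,0,0],[0,0,0,0],[0,0,0,0],[0,0,0,0]])

```text
time_s: 11.25
tcp_pos: [0.3943, 0.1467, 0.1069]
eef_rot: [[-0.941, -0.337, 0.02], [-0.337, 0.941, 0.003], [-0.02, -0.003, -1.0]]
ft_force: [0.8, -0.3, -0.4]
finger_gap: 0.0857
```

```bash
python3 - <<'E'
from h import *
st(T,[-.178,.002,.052])
E
```

```text
t 11.25 tcp [394.3 146.7 106.9] local mm [-174.6    0.4] jaw 109.72 F [ 0.8 -0.3 -0.4] gap 85.7
units to go [-0.09  0.01 -1.37]
```

Request:
jog_arm(commands=[[-0.06,0.01,-0.3,0],[-0.03,0,-0.3,0],[0,0,-0.3,0],[0,0,-0.2,0],[0,0,0,0]])

```text
time_s: 11.67
tcp_pos: [0.3912, 0.1476, 0.0623]
eef_rot: [[-0.941, -0.337, 0.022], [-0.337, 0.941, 0.005], [-0.022, -0.003, -1.0]]
ft_force: [0.1, 0.1, -0.3]
finger_gap: 0.0869
```

```bash
python3 - <<'E'
from h import *
st(T,[-.178,.002,.052])
c=cams.capture("scene"); crop(c,"s13",280,110,400,240,4.5)
E
```

```text
t 11.6667 tcp [391.2 147.6  62.3] local mm [-177.1    2.2] jaw 109.72 F [ 0.1  0.1 -0.3] gap 86.9
units to go [-0.02 -0.01 -0.26]
```

View pics/s13.png

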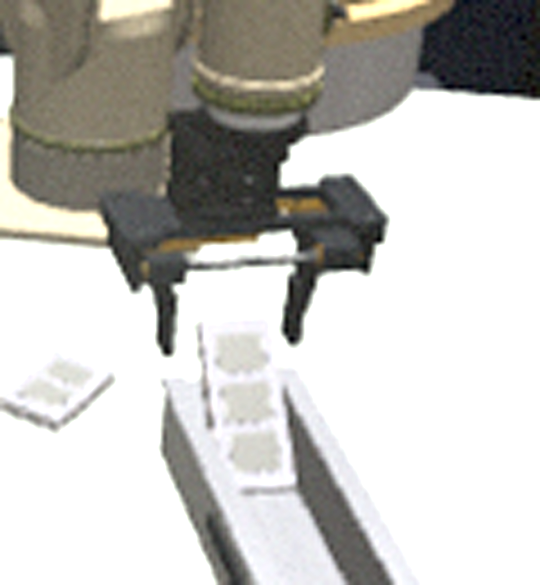

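Request:
jog_arm(commands=[[-0.02,0,-0.15,0],[0,0,-0.1,0],[0,0,0,0]])

```text
time_s: 11.97
tcp_pos: [0.3915, 0.1482, 0.0534]
eef_rot: [[-0.941, -0.337, 0.024], [-0.337, 0.941, 0.006], [-0.025, -0.002, -1.0]]
ft_force: [-0.2, 0.0, -0.3]
finger_gap: 0.0869
```

```bash
python3 - <<'E'
from h import *
st(T,[-.178,.002,.052])
E
```

```text
t 11.9667 tcp [391.5 148.2  53.4] local mm [-176.6    2.7] jaw 109.72 F [-0.2  0.  -0.3] gap 86.9
units to go [-0.03 -0.03 -0.04]
```

Request:
jog_arm(commands=[[0,0,0,0],[0,0,0,0],[0,0,0,0],[0,0,0,0],[0,0,0,0],[0,0,0,0],[0,0,0,0],[0,0,0,0],[0,0,0,0],[0,0,0,0]], gripper=1)

```text
time_s: 12.8
tcp_pos: [0.3921, 0.1485, 0.0544]
eef_rot: [[-0.941, -0.337, 0.025], [-0.337, 0.941, 0.007], [-0.026, -0.002, -1.0]]
ft_force: [-0.4, 0.0, 0.8]
finger_gap: 0.0556
```

```bash
python3 - <<'E'
from h import *
st(T,[-.178,.002,.052])
c=cams.capture("scene"); crop(c,"s14",280,110,400,240,4.5)
E
```

```text
t 12.8 tcp [392.1 148.5  54.4] local mm [-176.     2.8] jaw 109.71 F [-0.4  0.   0.8] gap 55.6
units to go [-0.04 -0.04 -0.06]
```

View pics/s14.png

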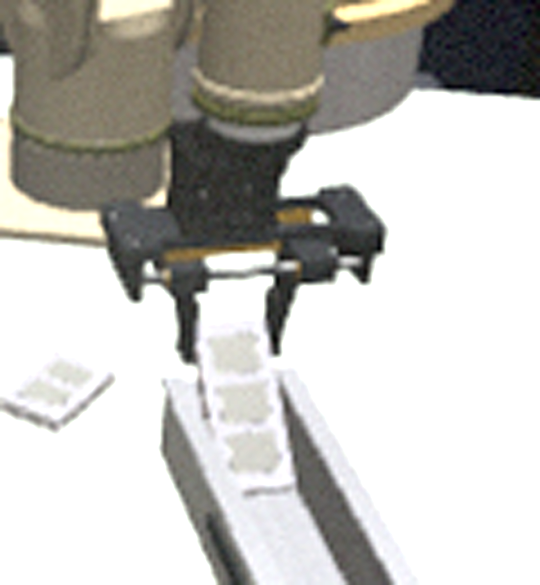

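Request:
jog_arm(commands=[[0,0,0.15,0],[0,0,0.25,0],[0,0,0.3,0],[0,0,0.3,0],[0,0,0.3,0],[0,0,0.3,0],[0,0,0.2,0],[0,0,0,0]])

```text
time_s: 13.52
tcp_pos: [0.3891, 0.1465, 0.1297]
eef_rot: [[-0.941, -0.337, 0.019], [-0.337, 0.942, 0.004], [-0.02, -0.003, -1.0]]
ft_force: [0.3, -0.3, -2.3]
finger_gap: 0.0557
```

```bash
python3 - <<'E'
from h import *
st(T)
c=cams.capture("scene"); crop(c,"s15",280,90,400,240,4)
E
```

```text
t 13.5167 tcp [389.1 146.5 129.7] local mm [-179.5    1.9] jaw 109.68 F [ 0.3 -0.3 -2.3] gap 55.7
```

View pics/s15.png

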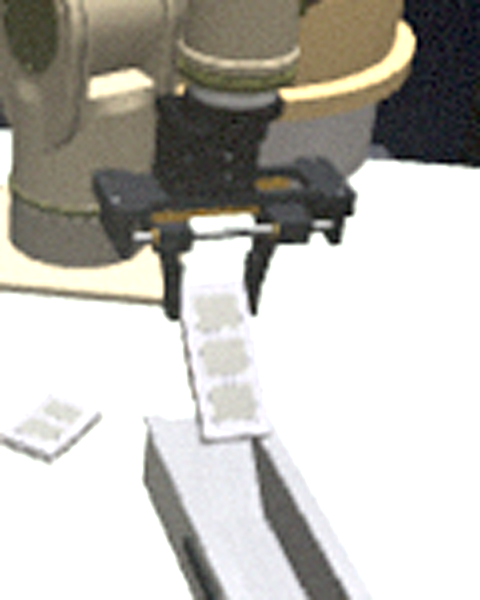

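Request:
jog_arm(commands=[[0,0,0.4,0],[0,0,0.4,0],[0,0,0.4,-0.2],[0,0,0.1,-0.4],[0,0,0,0],[0,0,0,0]])

```text
time_s: 14.07
tcp_pos: [0.386, 0.1449, 0.1783]
eef_rot: [[-0.961, -0.276, 0.012], [-0.276, 0.961, -0.002], [-0.011, -0.005, -1.0]]
ft_force: [-0.1, 0.2, -3.2]
finger_gap: 0.0559
```

```bash
python3 - <<'E'
from h import *
st(S,[-.056,.014,.16])
c=cams.capture("scene"); crop(c,"s16",280,60,400,200,4)
E
```

```text
t 14.0667 tcp [386.  144.9 178.3] local mm [-175.5  216.2] jaw 106.02 F [-0.1  0.2 -3.2] gap 55.9
units to go [ 2.48 -5.32 -0.46]
```

View pics/s16.png

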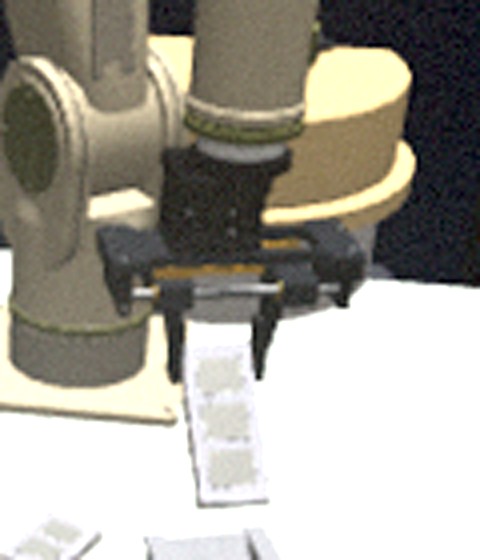

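```bash
cat >> h.py <<'E'
def tail(u,v,c):
    o=r.observe();t=np.array(o["tcp_pos"]);a=np.arctan2(o["eef_rot"][1][1],o["eef_rot"][0][1])-np.pi/2
    n=np.array([-np.sin(a),np.cos(a),0]); p,d=ray(c,u,v)
    q=p+d*(n@(t-p))/(n@d); h=(q-t)@np.array([np.cos(a),np.sin(a),0])
    g=t[2]+.039
    print("tail fwd",h,"z",q[2],"tip z",t[2]+.02,"below grip",g-q[2],"angle",np.degrees(np.arctan2(g-q[2],h)))
E
python3 - <<'E'
from h import *
c=cams.capture("scene")
tail(280+232/4-.5,60+499/4-.5,c)
tail(280+217/4-.5,60+345/4-.5,c)
E
```

```text
tail fwd 0.08097918854052713 z 0.13819515013775607 tip z 0.19795571544363882 below grip 0.07876056530588277 angle 44.204270873580285
tail fwd -0.007097429254019897 z 0.22452428905614052 tip z 0.19795571544363882 below grip -0.007568573612501683 angle -133.16000971529883
```

Request:
jog_arm(commands=[[0.1,-0.3,0,-0.3],[0.2,-0.45,0,-0.3],[0.2,-0.45,0,-0.3],[0.2,-0.45,0,-0.3],[0.2,-0.45,0,-0.3],[0.2,-0.45,0,-0.3],[0.2,-0.45,0,-0.3],[0.2,-0.45,0,-0.3],[0.2,-0.45,0,-0.3],[0.2,-0.45,0,-0.3],[0.2,-0.4,0,-0.3],[0.2,-0.3,0,-0.3],[0.1,-0.1,0,0],[0,0,0,0],[0,0,0,0]])

```text
time_s: 15.42
tcp_pos: [0.4815, -0.0959, 0.1713]
eef_rot: [[-0.99, 0.14, -0.0], [0.14, 0.99, -0.015], [-0.002, -0.015, -1.0]]
ft_force: [0.3, 1.0, -2.1]
finger_gap: 0.0559
```

```bash
python3 - <<'E'
from h import *
st(S,[-.051,.014,.11])
c=cams.capture("scene"); crop(c,"s17",180,60,330,250,4)
c=cams.capture("top"); crop(c,"t17",260,170,420,290,4.4)
E
```

```text
t 15.4167 tcp [481.5 -95.9 171.3] local mm [-56.8 -14. ] jaw 81.94 F [ 0.3  1.  -2.1] gap 55.9
units to go [ 0.21  0.68 -1.53]
```

View pics/s17.png

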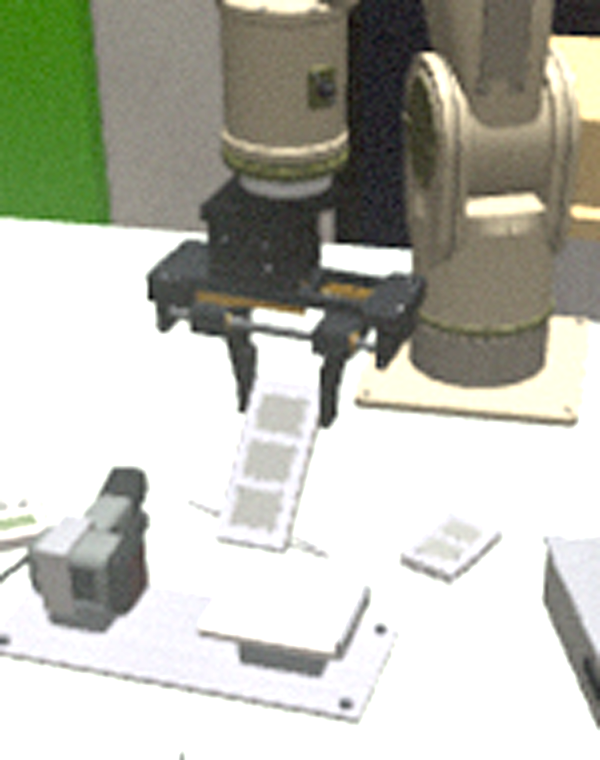

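View pics/t17.png

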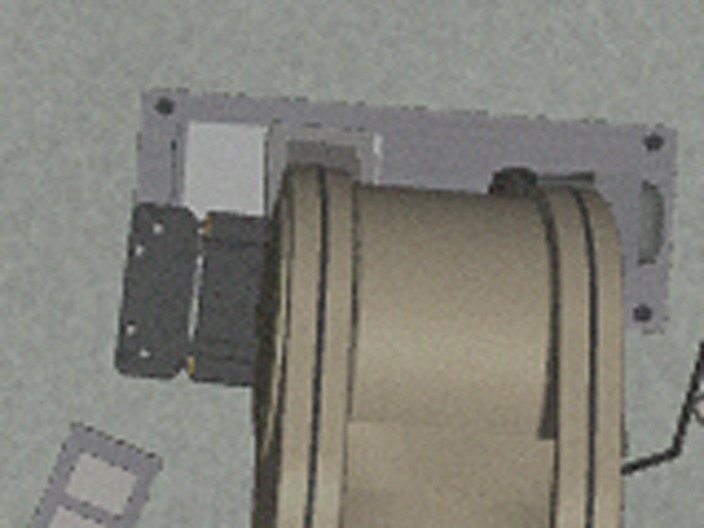

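Request:
jog_arm(commands=[[0.1,0.3,-0.2,0.2],[0.1,0.3,-0.3,0.2],[0,0,-0.3,0],[0,0,-0.3,0],[0,0,-0.2,0],[0,0,0,0],[0,0,0,0]])

```text
time_s: 16.1
tcp_pos: [0.4893, -0.0602, 0.1159]
eef_rot: [[-0.997, 0.078, 0.002], [0.078, 0.997, -0.011], [-0.002, -0.011, -1.0]]
ft_force: [-0.2, 0.2, -2.1]
finger_gap: 0.0557
```

```bash
python3 - <<'E'
from h import *
st(S,[-.051,.014,.09])
c=cams.capture("scene"); crop(c,"s18",180,60,330,250,4)
E
```

```text
t 16.1 tcp [489.3 -60.2 115.9] local mm [-52.6  22.3] jaw 85.52 F [-0.2  0.2 -2.1] gap 55.7
units to go [ 0.02 -0.21 -0.65]
```

View pics/s18.png

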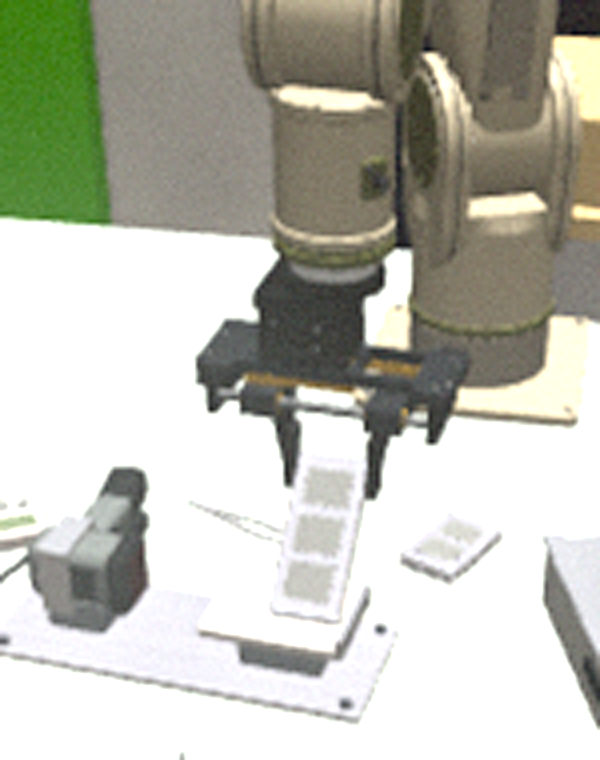

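Request:
jog_arm(commands=[[0,-0.22,0,-0.15],[0,0,-0.1,0],[0,0,0,0],[0,0,0,0]])

```text
time_s: 16.48
tcp_pos: [0.4904, -0.0702, 0.1135]
eef_rot: [[-0.995, 0.096, 0.004], [0.096, 0.995, -0.01], [-0.005, -0.01, -1.0]]
ft_force: [0.8, 0.9, -2.1]
finger_gap: 0.0559
```

```bash
python3 - <<'E'
from h import *
st(S,[-.051,.012,.09])
c=cams.capture("scene"); crop(c,"s19",220,140,300,225,7)
E
```

```text
t 16.4833 tcp [490.4 -70.2 113.5] local mm [-50.5  12.4] jaw 84.51 F [ 0.8  0.9 -2.1] gap 55.9
units to go [-0.01 -0.01 -0.59]
```

View pics/s19.png

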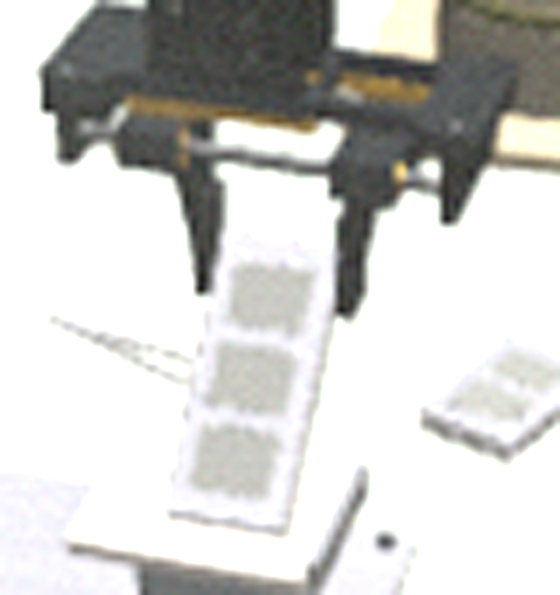

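Request:
jog_arm(commands=[[0,0,-0.15,0],[0,0,-0.15,0],[0,0,-0.12,0],[0,0,-0.1,0],[0,0,0,0]])

```text
time_s: 16.95
tcp_pos: [0.4905, -0.0696, 0.0913]
eef_rot: [[-0.995, 0.095, 0.005], [0.095, 0.995, -0.009], [-0.006, -0.009, -1.0]]
ft_force: [-0.6, -0.8, 1.8]
finger_gap: 0.0558
```

```bash
python3 - <<'E'
from h import *
st(S,[-.051,.012,.09])
c=cams.capture("scene"); crop(c,"s20",220,140,300,225,7)
E
```

```text
t 16.95 tcp [490.5 -69.6  91.3] local mm [-50.5  13. ] jaw 84.53 F [-0.6 -0.8  1.8] gap 55.8
units to go [-0.02 -0.02 -0.03]
```

View pics/s20.png

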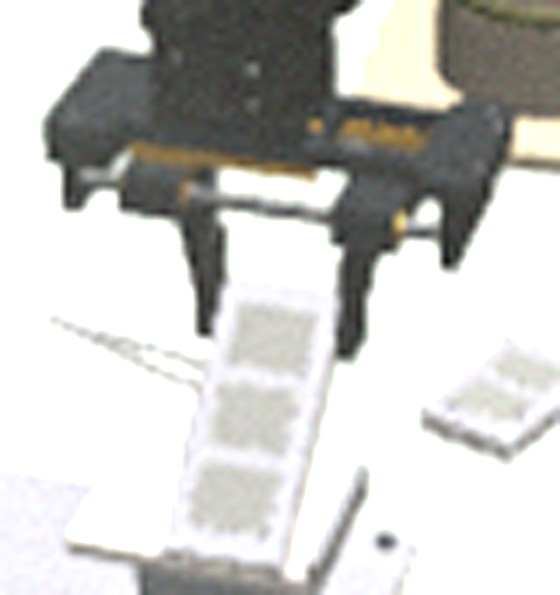

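Request:
jog_arm(commands=[[-0.09,0.01,-0.1,0],[-0.09,0.01,-0.1,0],[-0.09,0.01,-0.11,0],[-0.07,0.01,-0.11,0],[-0.07,0.01,-0.12,0],[0,0,0,0]])

```text
time_s: 17.5
tcp_pos: [0.475, -0.0676, 0.0691]
eef_rot: [[-0.995, 0.095, 0.011], [0.095, 0.995, -0.01], [-0.012, -0.008, -1.0]]
ft_force: [1.0, 0.1, 0.2]
finger_gap: 0.0554
```

```bash
python3 - <<'E'
from h import *
st(S,[-.051,.012,.09])
c=cams.capture("scene"); crop(c,"s21",220,140,300,225,7)
E
```

```text
t 17.5 tcp [475.  -67.6  69.1] local mm [-66.1  13.5] jaw 84.54 F [1.  0.1 0.2] gap 55.4
units to go [ 0.37 -0.07  0.52]
```

View pics/s21.png

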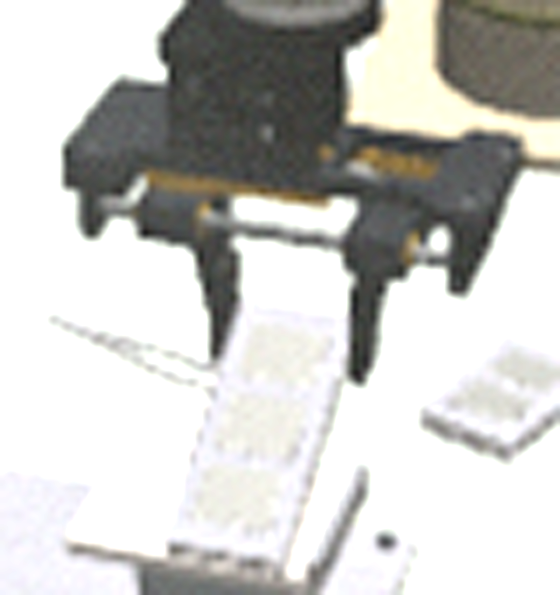

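Request:
jog_arm(commands=[[-0.06,0.005,-0.13,0],[-0.06,0.005,-0.13,0],[-0.05,0.005,-0.14,0],[-0.04,0.005,-0.14,0],[-0.03,0,-0.14,0],[-0.02,0,-0.14,0],[0,0,0,0]])

```text
time_s: 18.13
tcp_pos: [0.4626, -0.0667, 0.0328]
eef_rot: [[-0.995, 0.095, 0.009], [0.095, 0.995, -0.009], [-0.01, -0.008, -1.0]]
ft_force: [1.6, -0.3, 1.8]
finger_gap: 0.0558
```

```bash
python3 - <<'E'
from h import *
st(S,[-.082,.012,.016])
c=cams.capture("scene"); crop(c,"s22",220,140,300,225,7)
E
```

```text
t 18.1333 tcp [462.6 -66.7  32.8] local mm [-78.5  13.2] jaw 84.53 F [ 1.6 -0.3  1.8] gap 55.8
units to go [-0.09 -0.02 -0.42]
```

View pics/s22.png

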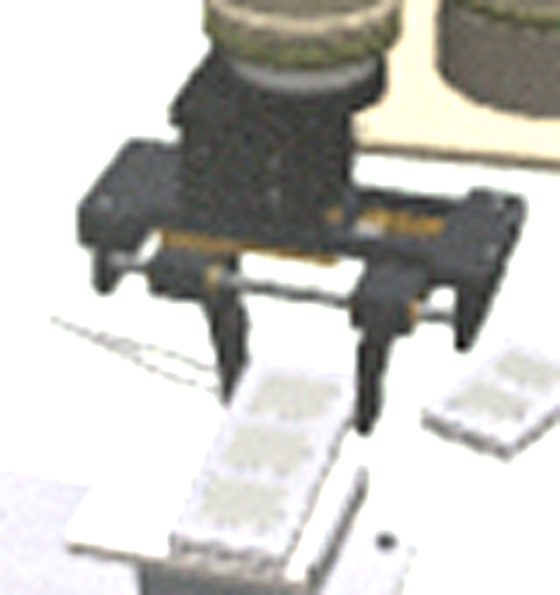

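Request:
jog_arm(commands=[[-0.02,0,-0.12,0],[-0.01,0,-0.12,0],[0,0,-0.1,0],[0,0,0,0]])

```text
time_s: 18.52
tcp_pos: [0.4615, -0.0666, 0.0187]
eef_rot: [[-0.995, 0.095, 0.009], [0.095, 0.995, -0.009], [-0.01, -0.008, -1.0]]
ft_force: [-1.8, 0.6, 5.1]
finger_gap: 0.0557
```

```bash
python3 - <<'E'
from h import *
st(S,[-.082,.012,.016])
c=cams.capture("scene"); crop(c,"s23",220,140,300,225,7)
E
```

```text
t 18.5167 tcp [461.5 -66.6  18.7] local mm [-79.6  13.1] jaw 84.53 F [-1.8  0.6  5.1] gap 55.7
units to go [-0.06 -0.02 -0.07]
```

View pics/s23.png

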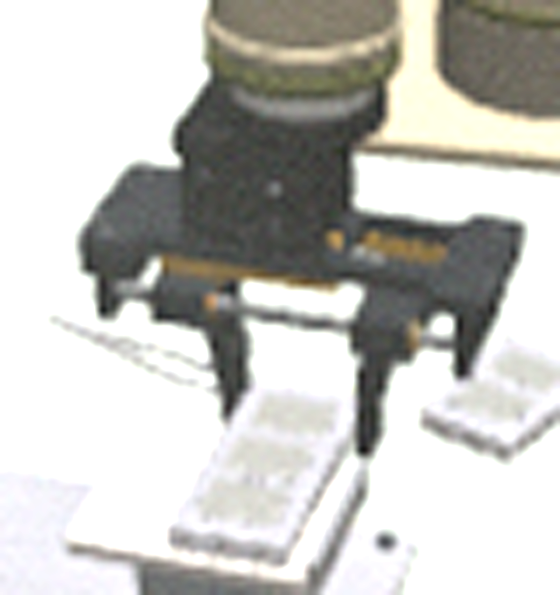

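```bash
python3 - <<'E'
from h import *
c=cams.capture("scene")
for u,v in((173,530),(283,545),(245,385),(355,393)):
  p=onz(c,220+u/7-.5,140+v/7-.5,.063);print(np.round(rot(S).T@(p[:2]-S[:2])*1000,1))
for u,v in((70,540),(305,578)):
  p=onz(c,220+u/7-.5,140+v/7-.5,.05);print("stage far corners",np.round(rot(S).T@(p[:2]-S[:2])*1000,1))
E
```

```text
[ 35.6 -12.1]
[32.5 37.1]
[-81.7 -17. ]
[-89.8  34.5]
stage far corners [ 38.9 -59.3]
stage far corners [36.1 48. ]
```

Request:
jog_arm(commands=[[0.12,-0.012,0,0],[0.12,-0.012,0,0],[0.12,-0.012,0,0],[0.12,-0.012,0,0],[0.08,-0.008,0,0],[0,0,0,0]])

```text
time_s: 19.12
tcp_pos: [0.4748, -0.0681, 0.0174]
eef_rot: [[-0.995, 0.096, -0.013], [0.096, 0.995, -0.005], [0.012, -0.006, -1.0]]
ft_force: [0.9, 1.0, 8.2]
finger_gap: 0.0559
```

```bash
python3 - <<'E'
from h import *
st(S,[-.0565,.012,.016])
c=cams.capture("scene"); crop(c,"s24",220,140,300,225,7)
E
```

```text
t 19.1167 tcp [474.8 -68.1  17.4] local mm [-66.2  12.9] jaw 84.48 F [0.9 1.  8.2] gap 55.9
units to go [ 0.24 -0.05 -0.04]
```

View pics/s24.png

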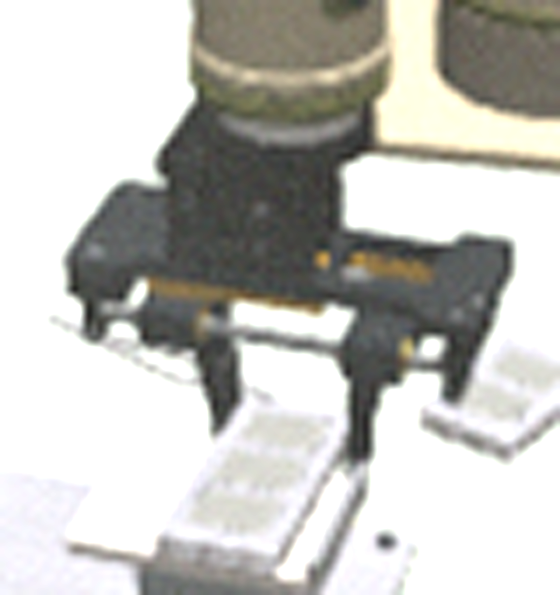

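Request:
jog_arm(commands=[[0.1,-0.01,0.02,0],[0.1,-0.01,0.02,0],[0.08,-0.01,0,0],[0,0,0,0]])

```text
time_s: 19.5
tcp_pos: [0.4823, -0.069, 0.0184]
eef_rot: [[-0.995, 0.096, -0.022], [0.097, 0.995, -0.003], [0.022, -0.005, -1.0]]
ft_force: [-3.2, 1.4, 9.0]
finger_gap: 0.0559
```

```bash
python3 - <<'E'
from h import *
st(S,[-.0565,.012,.016])
c=cams.capture("scene"); crop(c,"s25",220,140,300,225,7)
E
```

```text
t 19.5 tcp [482.3 -69.   18.4] local mm [-58.7  12.8] jaw 84.46 F [-3.2  1.4  9. ] gap 55.9
units to go [ 0.05 -0.02 -0.06]
```

View pics/s25.png

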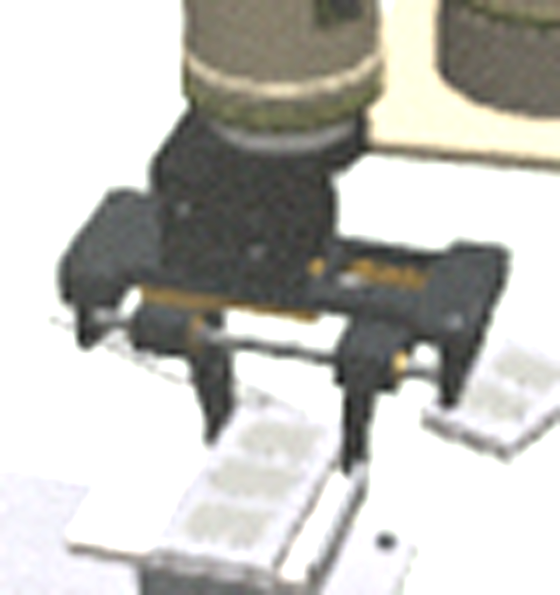

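Request:
jog_arm(commands=[[0,0,0.06,0],[0,0,0,0]])

```text
time_s: 19.72
tcp_pos: [0.4826, -0.0692, 0.0205]
eef_rot: [[-0.995, 0.097, -0.022], [0.097, 0.995, -0.004], [0.021, -0.006, -1.0]]
ft_force: [0.5, 0.2, -2.0]
finger_gap: 0.0556
```

```bash
python3 - <<'E'
from h import *
st(S,[-.0565,.012,.016])
c=cams.capture("scene")
crop(c,"s26",220,140,300,225,7)
E
```

```text
t 19.7167 tcp [482.6 -69.2  20.5] local mm [-58.4  12.7] jaw 84.46 F [ 0.5  0.2 -2. ] gap 55.6
units to go [ 0.04 -0.02 -0.11]
```

View pics/s26.png

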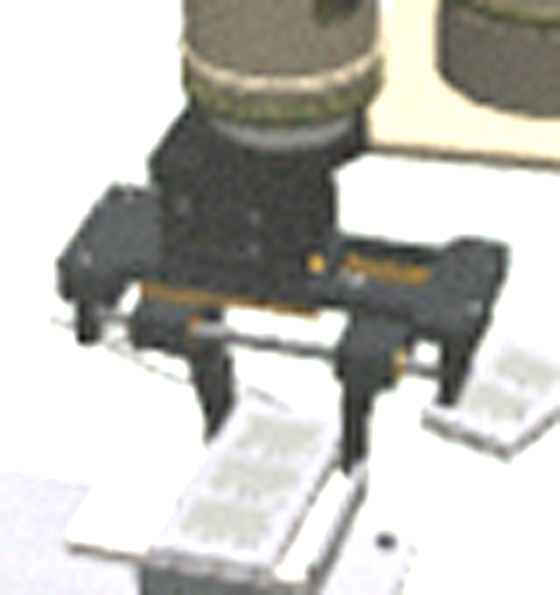

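Request:
jog_arm(commands=[[0,0,-0.03,0],[0,0,0,0]])

```text
time_s: 19.93
tcp_pos: [0.4824, -0.0691, 0.0186]
eef_rot: [[-0.995, 0.096, -0.022], [0.096, 0.995, -0.004], [0.022, -0.006, -1.0]]
ft_force: [-2.5, -0.0, 2.0]
finger_gap: 0.0558
```

Request:
jog_arm(commands=[[0,0,0,0],[0,0,0,0],[0,0,0,0],[0,0,0,0],[0,0,0,0],[0,0,0,0]], gripper=0)

```text
time_s: 20.43
tcp_pos: [0.4835, -0.0692, 0.0187]
eef_rot: [[-0.995, 0.096, -0.02], [0.096, 0.995, -0.004], [0.02, -0.006, -1.0]]
ft_force: [-0.1, 0.8, -0.6]
finger_gap: 0.0842
```

```bash
python3 - <<'E'
from h import *
st(S,[-.0565,.012,.016])
E
```

```text
t 20.4333 tcp [483.5 -69.2  18.7] local mm [-57.5  12.7] jaw 84.48 F [-0.1  0.8 -0.6] gap 84.2
units to go [ 0.02 -0.02 -0.07]
```

Request:
jog_arm(commands=[[-0.02,0,0.2,0],[0,0,0.4,0],[0,0,0.5,0],[0,0,0.5,0],[0,-0.1,0.5,0],[0.1,-0.3,0.3,0],[0.2,-0.4,0,0],[0.3,-0.4,0,0],[0.3,-0.3,0,0],[0,0,0,0],[0,0,0,0]], gripper=1)

```text
time_s: 21.35
tcp_pos: [0.5187, -0.1321, 0.1263]
eef_rot: [[-0.995, 0.096, -0.017], [0.096, 0.995, -0.004], [0.016, -0.006, -1.0]]
ft_force: [0.3, 0.4, 0.3]
finger_gap: 0.0218
```

```bash
python3 - <<'E'
from h import *
st(S,[-.008,-.048,.05]);print(np.round(r.observe()["eef_rot"],3).tolist())
c=cams.capture("scene"); crop(c,"s27",180,120,310,250,5.5)
c=cams.capture("top"); crop(c,"t27",270,170,400,280,5.5)
E
```

```text
t 21.35 tcp [ 518.7 -132.1  126.3] local mm [-16.2 -46.5] jaw 84.5 F [0.3 0.4 0.3] gap 21.8
units to go [ 0.2  -0.06 -1.91]
[[-0.995, 0.096, -0.017], [0.096, 0.995, -0.004], [0.016, -0.006, -1.0]]
```

View pics/s27.png

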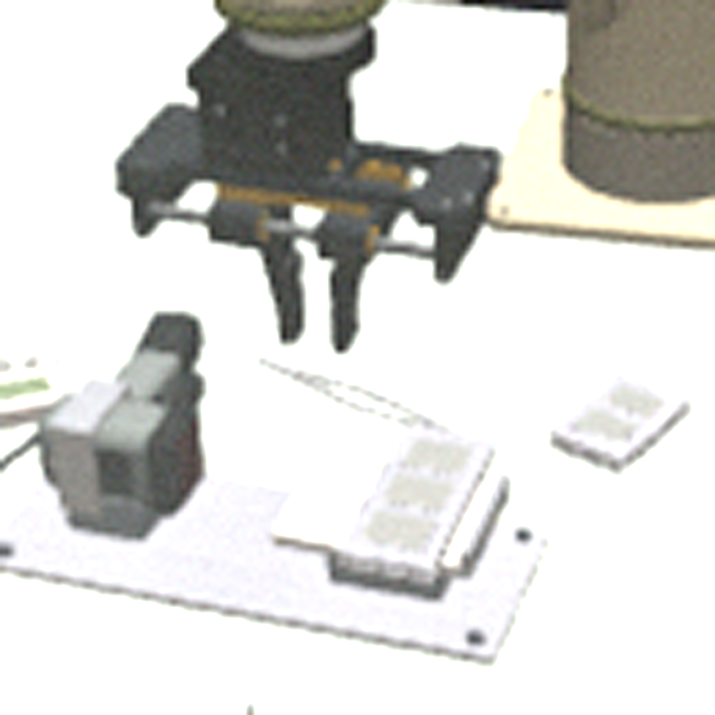

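View pics/t27.png

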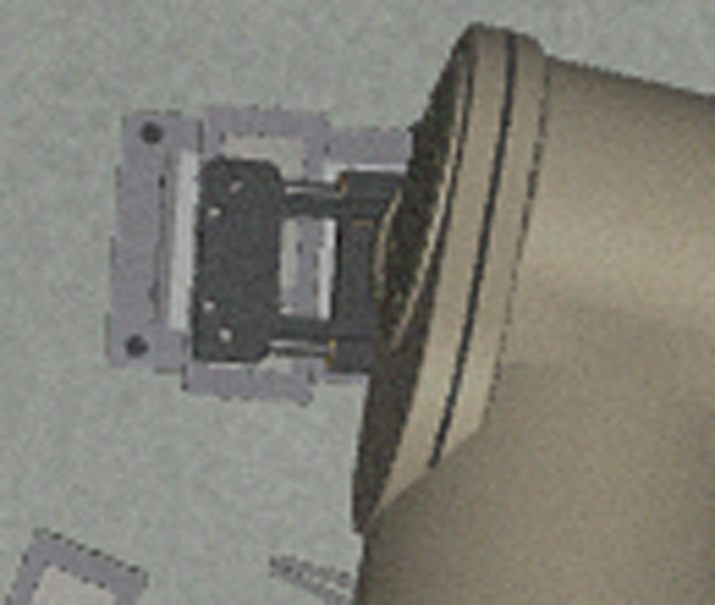

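```bash
python3 - <<'E'
from h import *
c=cams.capture("top")
K,res=fit(c,tp(270,170,5.5,[(203,106),(327,115),(308,403),(183,388)]),[(.065,.028),(.065,-.028),(-.065,-.028),(-.065,.028)],[.063]*4)
print(res.tolist(),"in station",rot(S).T@(K[:2]-S[:2])*1000,np.degrees(K[2]-S[2]))
E
```

```text
[[1.2, -0.2], [1.0, -0.5], [0.1, 0.3], [-2.3, 0.5]] in station [-3.4062299  13.94987451] -0.17670705360159286
```

Request:
jog_arm(commands=[[0.15,-0.02,-0.2,0],[0.15,-0.02,-0.4,0],[0,0,-0.5,0],[0,0,-0.4,0],[0,0,-0.3,0],[0,0,-0.1,0],[0,0,0,0]])

```text
time_s: 22.08
tcp_pos: [0.5309, -0.1276, 0.0445]
eef_rot: [[-0.996, 0.088, -0.017], [0.088, 0.996, -0.001], [0.016, -0.002, -1.0]]
ft_force: [-0.4, -0.2, -0.2]
finger_gap: 0.0005
```

```bash
python3 - <<'E'
from h import *
st(S,[-.004,-.045,.035]);print(np.round(r.observe()["eef_rot"],3).tolist())
E
```

```text
t 22.0833 tcp [ 530.9 -127.6   44.5] local mm [ -4.5 -40.8] jaw 84.94 F [-0.4 -0.2 -0.2] gap 0.5
units to go [ 0.   -0.11 -0.24]
[[-0.996, 0.088, -0.017], [0.088, 0.996, -0.001], [0.016, -0.002, -1.0]]
```

Request:
jog_arm(commands=[[0,0,-0.12,-0.05],[0,0,-0.1,0],[0,0,0,0]])

```text
time_s: 22.33
tcp_pos: [0.5315, -0.1269, 0.0357]
eef_rot: [[-0.996, 0.093, -0.016], [0.093, 0.996, -0.0], [0.016, -0.002, -1.0]]
ft_force: [0.2, -0.2, -0.1]
finger_gap: 0.0004
```

```bash
python3 - <<'E'
from h import *
st(S,[-.004,-.021,.035])
c=cams.capture("scene"); crop(c,"s28",200,140,300,240,6)
E
```

```text
t 22.3333 tcp [ 531.5 -126.9   35.7] local mm [ -4. -40.] jaw 84.67 F [ 0.2 -0.2 -0.1] gap 0.4
units to go [ 0.05  0.47 -0.02]
```

View pics/s28.png

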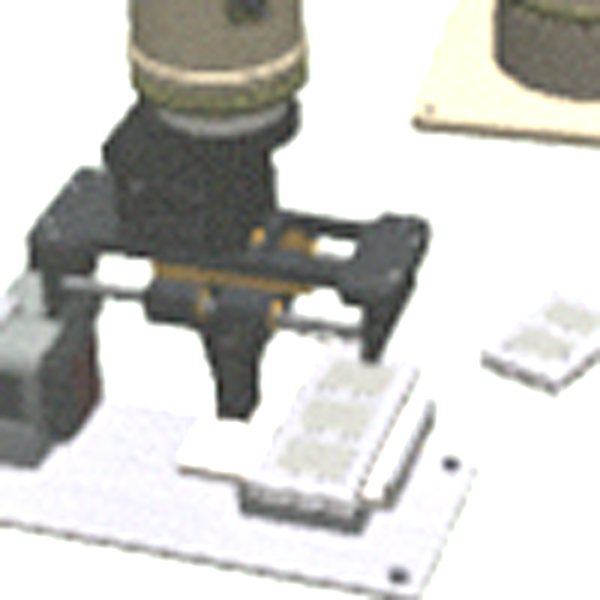

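Request:
jog_arm(commands=[[0.01,0.12,0,0],[0.01,0.12,0,0],[0.01,0.1,0,0],[0,0,0,0]])

```text
time_s: 22.72
tcp_pos: [0.5341, -0.112, 0.0376]
eef_rot: [[-0.996, 0.093, -0.013], [0.093, 0.996, 0.0], [0.013, -0.001, -1.0]]
ft_force: [-0.2, 0.4, 1.0]
finger_gap: 0.0004
```

```bash
python3 - <<'E'
from h import *
st(S,[-.004,-.021,.035])
c=cams.capture("scene"); crop(c,"s29",200,140,300,240,6)
E
```

```text
t 22.7167 tcp [ 534.1 -112.    37.6] local mm [ -2.9 -24.9] jaw 84.64 F [-0.2  0.4  1. ] gap 0.4
units to go [-0.02  0.1  -0.07]
```

View pics/s29.png

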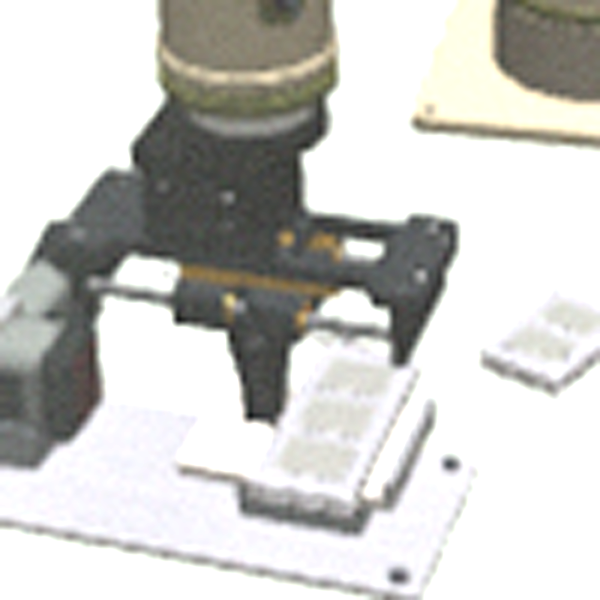

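Request:
jog_arm(commands=[[0.01,0.1,-0.05,0],[0.01,0.1,-0.03,0],[0,0,0,0]])

```text
time_s: 23.02
tcp_pos: [0.5354, -0.1055, 0.0351]
eef_rot: [[-0.995, 0.095, -0.011], [0.095, 0.996, -0.002], [0.011, -0.003, -1.0]]
ft_force: [0.0, 0.6, 0.3]
finger_gap: 0.0004
```

```bash
python3 - <<'E'
from h import *
st(S,[-.004,-.021,.035])
c=cams.capture("scene"); crop(c,"s30",200,140,300,240,6)
E
```

```text
t 23.0167 tcp [ 535.4 -105.5   35.1] local mm [ -2.2 -18.3] jaw 84.57 F [0.  0.6 0.3] gap 0.4
units to go [-0.05 -0.06 -0.  ]
```

View pics/s30.png

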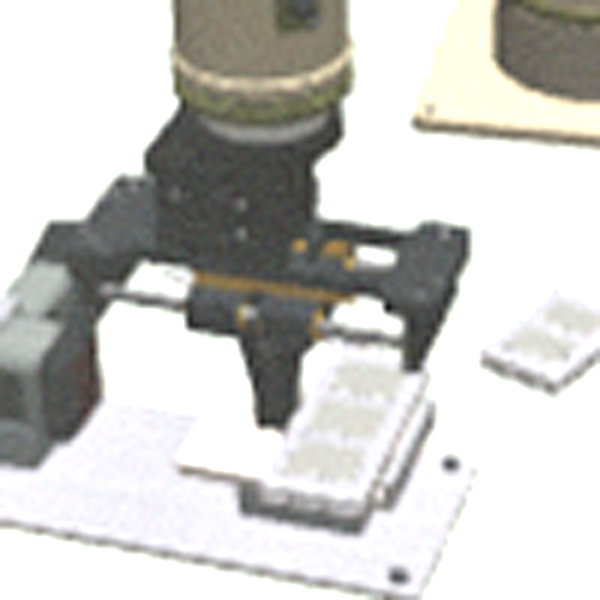

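Request:
jog_arm(commands=[[0.0,0.08,0,0],[0,0,0,0]])

```text
time_s: 23.23
tcp_pos: [0.5352, -0.1025, 0.035]
eef_rot: [[-0.995, 0.095, -0.011], [0.095, 0.995, -0.002], [0.011, -0.003, -1.0]]
ft_force: [0.2, -0.2, 0.8]
finger_gap: 0.0004
```

```bash
python3 - <<'E'
from h import *
st(S,[-.004,-.021,.035])
c=cams.capture("scene"); crop(c,"s31",230,180,290,230,10)
c=cams.capture("top"); crop(c,"t31",270,170,400,280,5.5)
E
```

```text
t 23.2333 tcp [ 535.2 -102.5   35. ] local mm [ -2.7 -15.3] jaw 84.54 F [ 0.2 -0.2  0.8] gap 0.4
units to go [-0.05 -0.14  0.  ]
```

View pics/s31.png

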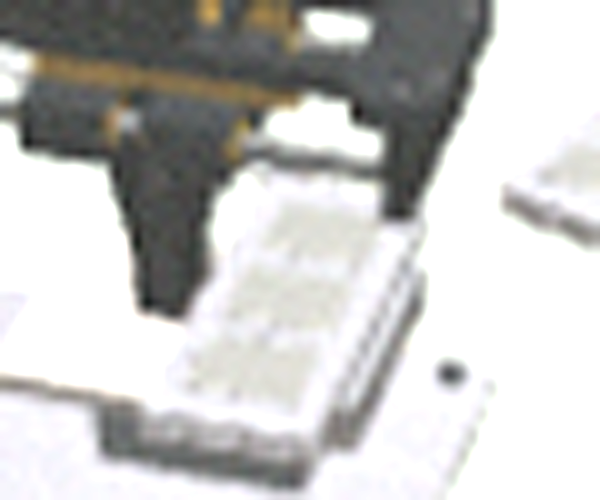

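View pics/t31.png

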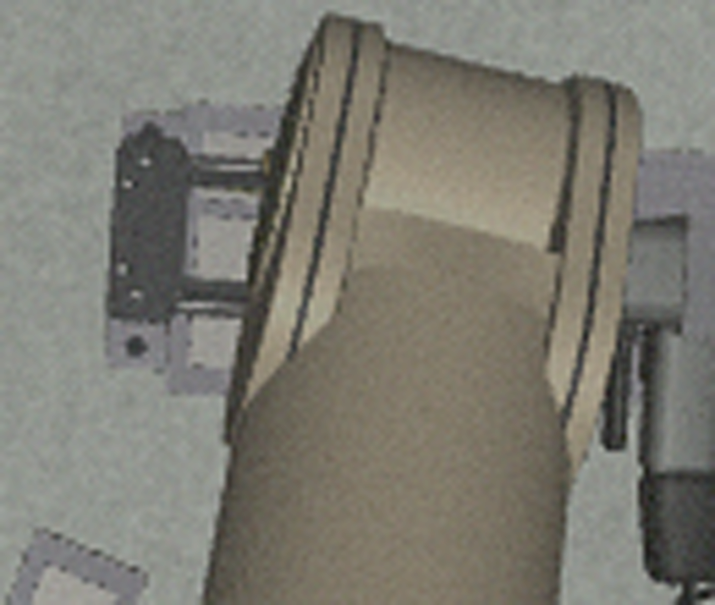

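Request:
jog_arm(commands=[[0.0,0.05,0,0],[0,0,0,0]])

```text
time_s: 23.5
tcp_pos: [0.5348, -0.1023, 0.0349]
eef_rot: [[-0.995, 0.096, -0.012], [0.096, 0.995, -0.004], [0.011, -0.005, -1.0]]
ft_force: [-0.4, -0.2, -0.0]
finger_gap: 0.0004
```

Request:
jog_arm(commands=[[0.0,0.05,0,0],[0,0,0,0]])

```text
time_s: 23.67
tcp_pos: [0.5346, -0.1024, 0.0349]
eef_rot: [[-0.995, 0.098, -0.011], [0.098, 0.995, -0.006], [0.011, -0.007, -1.0]]
ft_force: [-0.7, -0.3, -0.5]
finger_gap: 0.0002
```

Request:
jog_arm(commands=[[0,-0.12,0,0],[0,-0.15,0,0],[0,0,0.3,0],[0,0,0.5,0],[0,0,0.6,0],[-0.2,-0.3,0.6,0],[-0.3,-0.5,0,0],[-0.4,-0.6,0,0],[-0.4,-0.6,0,0],[-0.4,-0.6,0,0],[-0.2,-0.4,0,0],[0,0,0,0],[0,0,0,0]], gripper=0)

```text
time_s: 24.75
tcp_pos: [0.4556, -0.2364, 0.1276]
eef_rot: [[-0.995, 0.096, -0.006], [0.096, 0.995, -0.002], [0.005, -0.002, -1.0]]
ft_force: [0.5, 1.2, 0.1]
finger_gap: 0.0793
```

```bash
python3 - <<'E'
from h import *
st(S,[-.07,-.178,.1]);print(np.round(r.observe()["eef_rot"],3).tolist())
c=cams.capture("scene"); crop(c,"s32",160,100,300,240,5)
c=cams.capture("top"); crop(c,"t32",270,170,450,290,4.2)
E
```

```text
t 24.75 tcp [ 455.6 -236.4  127.6] local mm [ -68.7 -156.4] jaw 84.51 F [0.5 1.2 0.1] gap 79.3
units to go [-0.08 -0.53 -0.69]
[[-0.995, 0.096, -0.006], [0.096, 0.995, -0.002], [0.005, -0.002, -1.0]]
```

View pics/s32.png

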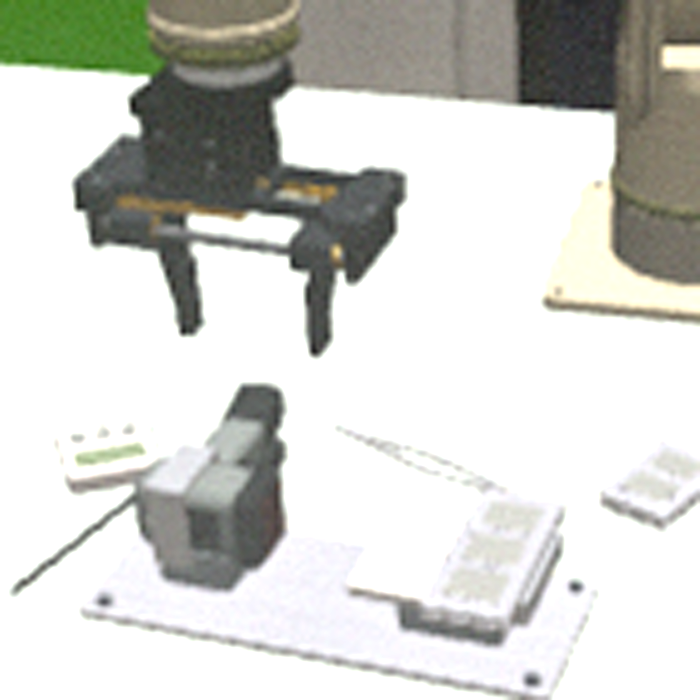

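View pics/t32.png

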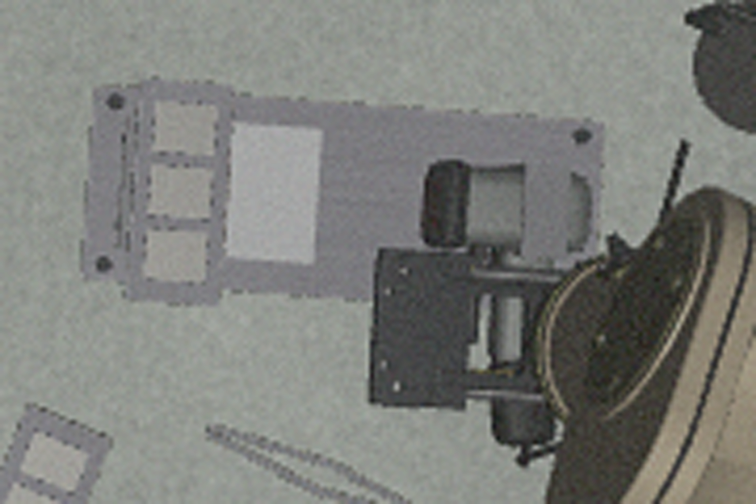

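```bash
python3 - <<'E'
from h import *
c=cams.capture("top")
K,res=fit(c,tp(270,170,4.2,[(138,79),(233,89),(217,305),(124,297)]),[(.065,.028),(.065,-.028),(-.065,-.028),(-.065,.028)],[.063]*4)
print(res.tolist(),"in station",rot(S).T@(K[:2]-S[:2])*1000,np.degrees(K[2]-S[2]))
crop(c,"t33",290,175,340,250,10)
E
```

```text
[[0.5, -0.3], [2.1, -0.5], [-1.1, -0.4], [-1.5, 1.2]] in station [-3.71484855 23.84996552] -0.1850142762602055
```

View pics/t33.png

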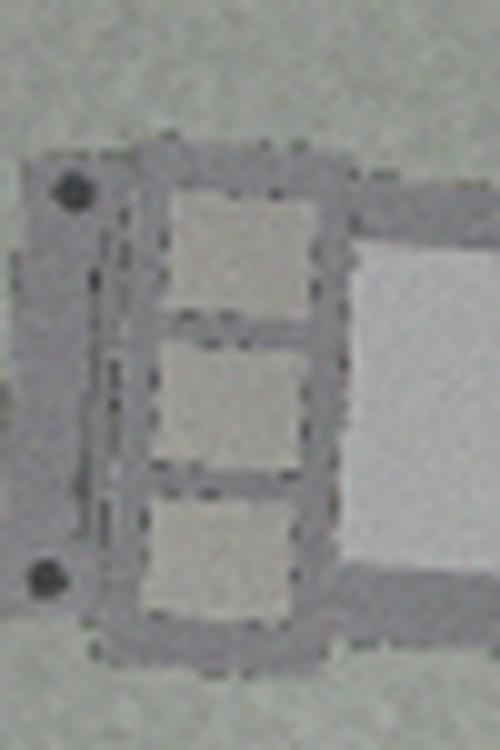

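Request:
jog_arm(commands=[[-0.04,-0.27,0,0],[-0.04,-0.26,-0.1,0],[0,0,-0.3,0],[0,0,0,0],[0,0,0,0]])

```text
time_s: 25.32
tcp_pos: [0.4566, -0.2506, 0.1096]
eef_rot: [[-0.997, 0.083, -0.007], [0.083, 0.997, -0.001], [0.007, -0.001, -1.0]]
ft_force: [-0.3, -0.6, 1.0]
finger_gap: 0.0868
```

```bash
python3 - <<'E'
from h import *
st(S,[-.07,-.178,.03])
E
```

```text
t 25.3167 tcp [ 456.6 -250.6  109.6] local mm [ -66.4 -170.5] jaw 85.22 F [-0.3 -0.6  1. ] gap 86.8
units to go [-0.11 -0.18 -1.99]
```

Request:
jog_arm(commands=[[-0.1,-0.17,0,-0.1],[0,0,-0.3,0],[0,0,-0.3,0],[0,0,0,0],[0,0,0,0]])

```text
time_s: 25.73
tcp_pos: [0.4528, -0.2553, 0.0824]
eef_rot: [[-0.996, 0.092, -0.008], [0.092, 0.996, 0.0], [0.008, -0.0, -1.0]]
ft_force: [0.3, -0.8, 0.1]
finger_gap: 0.0873
```

```bash
python3 - <<'E'
from h import *
st(S,[-.07,-.178,.03])
c=cams.capture("scene"); crop(c,"s34",160,100,260,220,6)
E
```

```text
t 25.7333 tcp [ 452.8 -255.3   82.4] local mm [ -69.7 -175.5] jaw 84.74 F [ 0.3 -0.8  0.1] gap 87.3
units to go [-0.01 -0.06 -1.31]
```

View pics/s34.png

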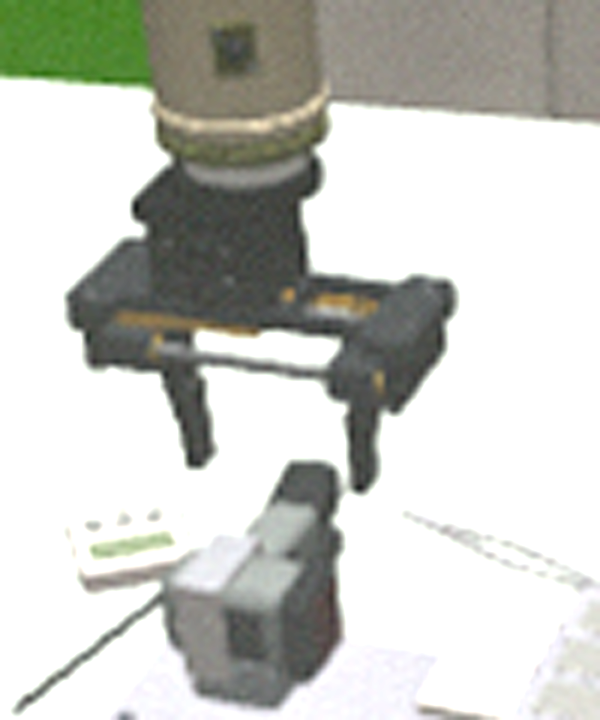

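Fingertips straddle the handle in y; descend.

Request:
jog_arm(commands=[[0,-0.05,-0.3,0],[0,0,-0.3,0],[0,0,-0.3,0],[0,0,-0.2,0],[0,0,0,0]])

```text
time_s: 26.2
tcp_pos: [0.4529, -0.2573, 0.0344]
eef_rot: [[-0.996, 0.091, -0.007], [0.091, 0.996, 0.0], [0.007, -0.0, -1.0]]
ft_force: [0.3, -1.3, -0.1]
finger_gap: 0.0872
```

```bash
python3 - <<'E'
from h import *
st(S,[-.07,-.178,.03])
c=cams.capture("scene"); crop(c,"s35",160,100,260,220,6)
E
```

```text
t 26.2 tcp [ 452.9 -257.3   34.4] local mm [ -69.4 -177.5] jaw 84.76 F [ 0.3 -1.3 -0.1] gap 87.2
units to go [-0.02 -0.01 -0.11]
```

View pics/s35.png

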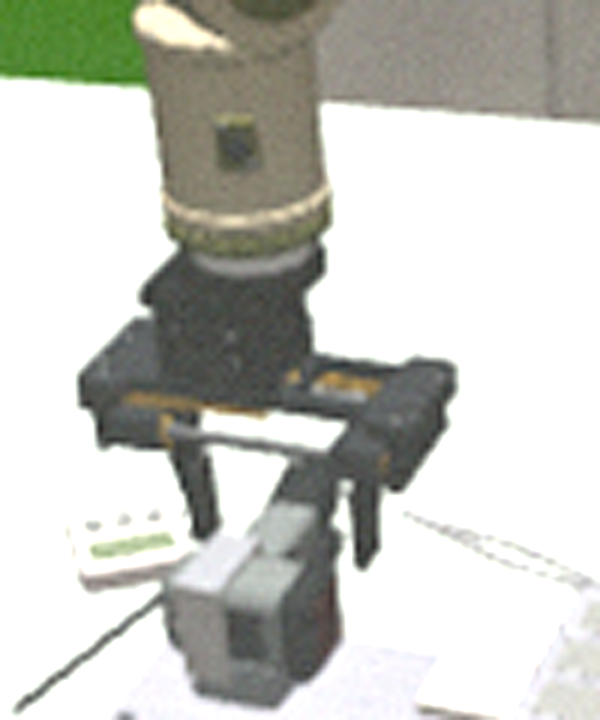

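Request:
jog_arm(commands=[[0,0,-0.14,0],[0,0,0,0]])

```text
time_s: 26.42
tcp_pos: [0.4532, -0.2577, 0.0293]
eef_rot: [[-0.996, 0.092, -0.007], [0.092, 0.996, 0.0], [0.007, -0.001, -1.0]]
ft_force: [-0.6, -0.3, 0.2]
finger_gap: 0.0867
```

Request:
jog_arm(commands=[[0,0,0,0],[0,0,0,0],[0,0,0,0],[0,0,0,0],[0,0,0,0],[0,0,0,0],[0,0,0,0],[0,0,0,0],[0,0,0,0],[0,0,0,0],[0,0,0,0],[0,0,0,0]], gripper=1)

```text
time_s: 27.42
tcp_pos: [0.4548, -0.2569, 0.0303]
eef_rot: [[-0.996, 0.091, -0.003], [0.091, 0.996, 0.001], [0.004, 0.0, -1.0]]
ft_force: [0.1, -0.5, -2.9]
finger_gap: 0.0392
```

```bash
python3 - <<'E'
from h import *
st(S,[-.07,-.178,.03])
c=cams.capture("scene"); crop(c,"s36",160,130,290,240,5.5)
E
```

```text
t 27.4167 tcp [ 454.8 -256.9   30.3] local mm [ -67.5 -176.9] jaw 84.8 F [ 0.1 -0.5 -2.9] gap 39.2
units to go [-0.06 -0.02 -0.01]
```

View pics/s36.png

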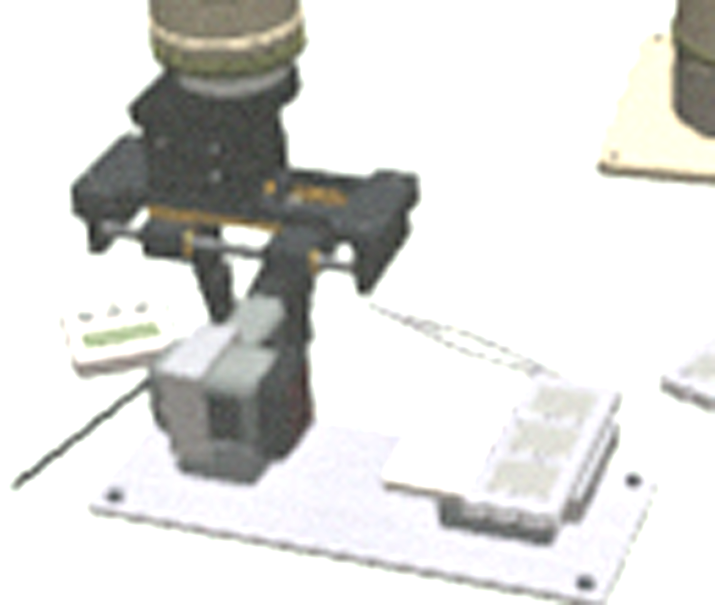

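Request:
jog_arm(commands=[[0,0,0,0],[0,0,0,0],[0,0,0,0],[0,0,0,0]])

```text
time_s: 27.8
tcp_pos: [0.4548, -0.2569, 0.0303]
eef_rot: [[-0.996, 0.091, -0.003], [0.091, 0.996, 0.001], [0.003, 0.0, -1.0]]
ft_force: [-0.2, -0.9, -1.1]
finger_gap: 0.0393
```

Request:
jog_arm(commands=[[0,0,0,0],[0,0,0,0],[0,0,0,0],[0,0,0,0],[0,0,0,0],[0,0,0,0],[0,0,0,0],[0,0,0,0],[0,0,0,0],[0,0,0,0]], gripper=0)

```text
time_s: 28.63
tcp_pos: [0.4545, -0.2545, 0.0306]
eef_rot: [[-0.996, 0.088, -0.005], [0.088, 0.996, 0.004], [0.006, 0.004, -1.0]]
ft_force: [0.1, 0.9, 0.4]
finger_gap: 0.0862
```

```bash
python3 - <<'E'
from h import *
st(S,[-.07,-.178,.03])
E
```

```text
t 28.6333 tcp [ 454.5 -254.5   30.6] local mm [ -68.1 -174.5] jaw 84.93 F [0.1 0.9 0.4] gap 86.2
units to go [-0.06 -0.08 -0.01]
```

Request:
jog_arm(commands=[[0,0,0.2,0],[0,0,0.4,0],[0,0,0.5,0],[0,0,0.5,0],[0,0,0.6,0],[0,0,0.6,0],[-0.2,0,0.5,0],[-0.4,0,0.3,0],[-0.3,0,0,0],[0,0,0,0],[0,0,0,0],[0,0,0,0]])

```text
time_s: 29.63
tcp_pos: [0.4158, -0.256, 0.1869]
eef_rot: [[-0.996, 0.092, -0.003], [0.092, 0.996, 0.003], [0.003, 0.002, -1.0]]
ft_force: [0.1, 0.4, -0.3]
finger_gap: 0.0869
```

```bash
python3 - <<'E'
from h import *
st(S)
c=cams.capture("scene"); cv2.imwrite("pics/s_end.png",c["image"])
c=cams.capture("top"); cv2.imwrite("pics/t_end.png",c["image"]); crop(c,"t37",270,170,450,290,4.2)
K,res=fit(c,tp(270,170,4.2,[(138,79),(233,89),(217,305),(124,297)]),[(.065,.028),(.065,-.028),(-.065,-.028),(-.065,.028)],[.063]*4)
a=cv2.imread("pics/top0.png"); d=cv2.absdiff(a,c["image"]).max(2); d=cv2.GaussianBlur(d,(5,5),0); cv2.imwrite("pics/diff.png",np.clip(d*4.,0,255))
E
```

```text
t 29.6333 tcp [ 415.8 -256.   186.9] local mm [-106.4 -179.8] jaw 84.73 F [ 0.1  0.4 -0.3] gap 86.9[ WARN:0@4.146] global loadsave.cpp:1063 imwrite_ Unsupported depth image for selected encoder is fallbacked to CV_8U.
```

View pics/t37.png

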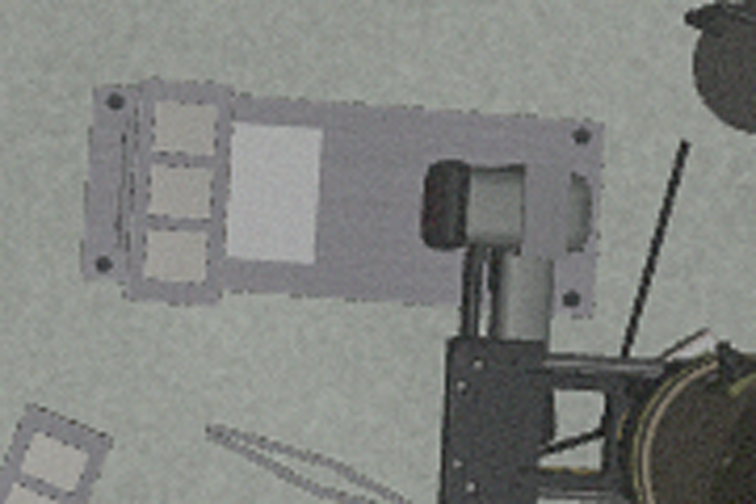

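View pics/diff.png

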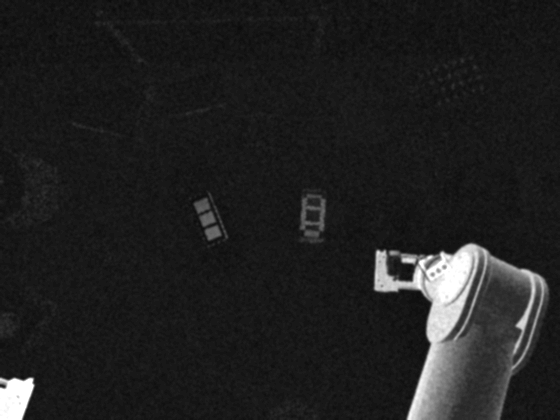

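View pics/s_end.png

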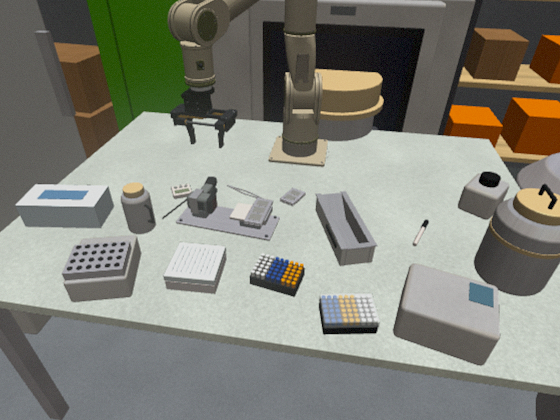

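```bash
python3 -c "
from cell import r
print(r.hand_in())"
```

```text
the job is handed in; nothing more can be done
None
```

The job is handed in, finished at about 30 s of the 72 s allowed. `hand_in` gave no verdict, so the checks below are my own.

**What I did:**
- I drew the cassette by its tail up the rake until it stood tilted over the rim.
- I gripped the raised end across its long edges, lifted it out, and set the tail down on the stage first. I then lowered the front, slid it to the middle and released it.
- I pushed it from the spine side until it stopped against the fence.
- I squeezed the trigger with both fingers, let go and lifted clear.

**Last checks:**
- **Cassette:** after the push, the top view put it about 4 mm from the stage's middle along the fence. It was about 2 mm from its nominal place across the stage, within image accuracy, and parallel to the fence within about 0.2°. The final picture showed it in the same place.
- **Trigger:** the fingers closed to a steady 39 mm on the squeeze, which works out to about 0.25 rad. Fully in should be 38 mm, so it may have stopped slightly short of the hard stop, but over the 0.2 rad needed. The bar looked back out in the final picture, but I had no direct reading of its angle.
- **Bystanders:** comparing the first and last top views, only the cassette and the arm had moved. The arm still covered the timer, which looks in place in the scene view.

**What disagreed:**
- **Finger height:** the real fingertips sat about 20 mm higher than the reported tool position. My first draw passed over the cassette without moving it. I measured the offset by lowering until it stopped and from the images, and corrected for it from then on.
- **Push force:** the force sensor read about zero when the push against the fence stalled. I judged "flush" by the stall and the pictures.

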